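# Slide the lid stand behind the lighthouse into its bay

## Task

Push the long mahogany lid stand gently across the counter into the low pine bay, one end first and then the other, angling it in past the brass lighthouse that is screwed down before the bay's left part, until it lies fully home with its back flush along the bay's back board and both ends between the cheeks. Only push it: keep it flat on the counter, never lift, tip or jam it hard, and leave the shell box, bell, crate, music box, snow globe and dish where they are.

Things in the scene. Friction and masses are not known exactly. Their poses are not given: they have to be found in the camera images.
- stand: loose mahogany lid stand, 0.35 to 0.7 kg, slides under a few newtons: a bar 240 mm long (its y), 36 wide (its x), 28 high, with three cream-and-gold enamel lids fixed upright along its middle line (5 mm thick, tops 60 mm above the counter). Origin: centre of the underside. It starts before the lighthouse, along the bay within 0.2 rad, but too far right (-y) to go straight in
- end_left (a point): centre of the stand's end face at its +y end (120 mm from the middle), 14 mm above its underside
- end_right (a point): centre of the stand's end face at its -y end, 14 mm above its underside
- bay: the fixed pine bay, three walls 30 mm high and 12 mm thick with no floor (the counter is its floor), open to the robot. Origin at counter height, at the middle of the front face of its back board; its x axis points away from the robot into the back board, y to the left along the board. Inside it is 320 mm long, from y = -160 to +160 mm between the two cheeks, which come forward to x = -45 mm
- lighthouse: brass lighthouse figurine screwed to the counter, the post: 28 mm diameter at its foot, slimmer above, 62 mm high; origin at the centre of its foot. In the bay's frame it stands at x = -79 mm (so 65 mm is free between its foot and the back board) and y = +65 to +85 mm. The gap between it and the right cheek is shorter than the stand; the stand may brush along it
- shell_box: a pearl-white resin seashell box, about 90 mm across and 38 mm high; bystander, loose; origin at the centre of its underside
- bell: a small brass hand bell, 36 mm across and 50 mm high, standing on its mouth; bystander, loose; origin at the centre of its underside
- crate: a small open pine crate, 100 x 100 x 60 mm; bystander, loose; origin at the centre of its underside
- music_box: a wooden music box with a brass crank, 94 x 124 x 58 mm; bystander, loose; origin at the centre of its underside
- snow_globe: a glass snow globe on a dark wooden foot, 72 mm across and 81 mm high; bystander, loose; origin at the centre of its underside
- dish: a blue ceramic dish, 100 mm across and 25 mm high; bystander, loose; origin at the centre of its underside
There are look-alikes about, which are no part of the job. What is shaped like the stand but orange or purple is not meant.

How it is judged:
By the outcome, as a careful person would: the job done as asked, in the order asked, and still so for the second after the job is handed in, with the robot touching nothing.
It also fails if it takes over 72 s, if anything falls off the work surface, if the arm or the gripper's body presses on something with over 40 N, if the wrist force passes 120 N, or if a joint passes its speed limit or range.

## Robot

A 6-joint arm with a two-finger parallel gripper is mounted at the origin on the work surface. World frame = base frame: x ahead of the robot, y to its left, z up, the work surface at z = 0. Lengths are in m, angles in rad, forces in N, time in s.
With the tool pointing down it reaches from about 0.25 to 0.775 m from the base axis. Payload 4 kg.
Tool frame: the origin (TCP) lies at the very end of the fingers, on their centre line; the grasp point (between the pads) lies 19 mm behind it; z points along the fingers, y is the direction in which the jaws open and shut (so a half turn about z gives the same grasp; the last joint's range is limited). The gripper opens to 94 mm and grips with 3 to 60 N. Pads are 16 mm wide; open, the fingers measure 119 mm over their backs; the gripper's body (75 mm by 177 mm) begins 78 mm behind the grasp point.
Start: joints at [-1.353, 0.087, 1.371, -0, 1.684, -0.103], TCP at [0.173, -0.522, 0.206] pointing down, gripper open.
Joint ranges: [-3.1, 3.1], [-0.76, 2.03], [0.27, 2.55], [-1.08, 4.22], [0.17, 2.65], [-2.57, 2.57]. Speed limits (rad/s): [2.79, 2.79, 3.14, 3.14, 3.14, 3.14].

## Interface

Orientations are given as a unit quaternion [x, y, z, w].
In Python, from bench import status, eyes, ticket gives the robot as it stands. The module is installed in compiled form; this text tells all that it offers.
- The arm moves only by the tool drive_tool, never from a script. Its argument "deltas" is a list of rows, each a list of 3 entries, a list of its own where there are three numbers: the shift along the tool's x, y, z in cm, then the turn about the tool's z in rad, then the gripper's target within -1 to 1 (fully open at 1, half-way at 0, shut at -1). In form: [[[tx, ty, tz], twist, claw], ...]. A call has 1 to 20 rows; each row shifts and turns the pose as measured when the row begins, along the tool's axes as they then stand; what a row does not reach is not made up. A row lasts 1/12 s, in which the tool goes at most 41.7 mm and 7.16 degrees, less where a joint would pass 70% of its speed; a pose out of reach is approached as far as the arm can. A call with a gripper value outside its range is refused whole. The fingers move at their own pace and stop on an object; "newtons" is the grip in N (left out, the last holds). Time passes only in rows, so rows that do not move let the fingers close. It gives the time, the measured TCP pose, the force and the opening at its end, in the units of the state.
- status.read_state(): the state, without advancing time (a new reading comes with each control period).
- eyes.get_image(name): name is "scene" or "top" or "wrist"; returns a dict with "color" (420x560x3 uint8, red, green, blue), "fx", "fy", "cx", "cy" (pixels), "D" ([k1, k2, p1, p2, k3] as OpenCV has them; the pictures are not rectified), "rvec" (rotation vector, rad) and "tvec" (3), from world to camera coordinates, as OpenCV has them; the wrist camera has in their place "T_tool_cam" (4x4, takes a point from camera to tool coordinates, whose origin is the TCP and whose axes are the flange's). Camera axes: x right, y down, z forward; pixel columns grow to the right and rows downward; lengths in m; the calibration is good to about 2 mm. A picture is of the moment at which its call begins: read the wrist's pose just before it. There is no depth.
- ticket.sign_off(): hands the job in, once; it reports no verdict.
The state is a dict: "time_s": time; "joint_positions": joint angles; "qvel": joint speeds; "joint_torque": joint torques, N m; "tool_pos": TCP position; "tool_rot": TCP orientation; "ft_force": force on the tool from outside, world axes, zero at the start; "torque": the same for the moment, N m; "opening": finger opening in m.
Only numpy, scipy, OpenCV 4.12 (cv2) and the standard library are available. Lean on these libraries where they do the work, as an engineer would, in place of code of your own. Each camera call takes 0.05 s, during which the arm holds its last target.

## Working session

There is one attempt and no reset: what is moved stays moved. The work goes in short steps, Python scripts to look and compute and a tool call to move; the robot and the scene stay as the last step left them, time stands still between calls to the robot, and variables do not carry over. Pictures are saved under pics/ and viewed, and the job is handed in when it is done.

Besides the shell and the picture viewer there is one more tool, called after "Request:" by a JSON object that holds its "op" and its "data", one argument or row to a line. drive_tool: Moves the arm, as the interface text tells. Its arguments: {"type":"object","properties":{"deltas":{"type":"array","items":{"type":"array"}},"newtons":{"type":"number"}},"required":["deltas"]}

```bash
mkdir -p pics && python3 - <<'E'
from bench import status, eyes
import cv2
s=status.read_state()
print({k:s[k] for k in ("time_s","tool_pos","tool_rot","ft_force","opening")})
for n in ("scene","top"):
    i=eyes.get_image(n); cv2.imwrite(f"pics/{n}0.png",i["color"][:,:,::-1])
    print(n,i["fx"],i["cx"],i["cy"],i["D"],i["rvec"],i["tvec"])
E
```

```text
{'time_s': 0.0, 'tool_pos': array([ 0.17329186, -0.52140581,  0.20432602]), 'tool_rot': array([ 9.87164373e-01,  1.59703794e-01, -7.30763802e-05, -1.09221730e-03]), 'ft_force': array([0.11211286, 0.72817619, 0.01403822]), 'opening': 0.0937383686369303}
scene 510.1691919846861 283.54884024292943 204.5473872790595 [-0.07448742  0.          0.          0.          0.        ] [ 1.07637626  2.41754735 -1.03745787] [ 0.37259139 -0.22607336  1.49427072]
top 471.5983286160488 270.8324161585256 203.91246048831997 [-0.13085759  0.          0.          0.          0.        ] [ 2.12284309 -2.14156222  0.1800285 ] [0.00127321 0.51468228 1.07776334]
```

View pics/scene0.png

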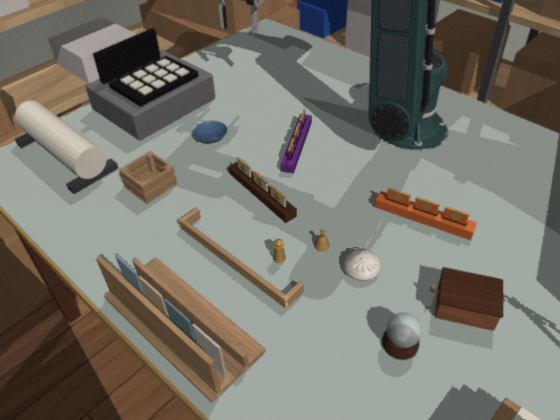

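View pics/top0.png

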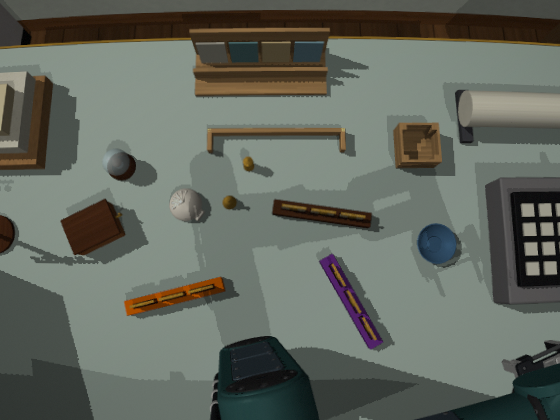

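Candidates: mahogany stand at top(322,213)/scene(261,190); orange (175,296) and purple (351,300) are look-alikes. The one I want is the dark brown one. Next, a close crop to check it.

```bash
cat > h.py <<'E'
import cv2, numpy as np
from bench import status, eyes
def cam(i):
    return np.array([[i["fx"],0,i["cx"]],[0,i["fy"],i["cy"]],[0,0,1]],float),np.array(i["D"],float)
def cast(i,uv,z):
    K,D=cam(i); R,_=cv2.Rodrigues(np.array(i["rvec"],float)); t=np.array(i["tvec"],float).reshape(3)
    p=cv2.undistortPoints(np.array(uv,float).reshape(-1,1,2),K,D).reshape(-1,2)
    d=np.c_[p,np.ones(len(p))]@R; c=-R.T@t
    return c+d*((z-c[2])/d[:,2])[:,None]
def proj(i,P):
    K,D=cam(i); return cv2.projectPoints(np.array(P,float).reshape(-1,1,3),np.array(i["rvec"],float),np.array(i["tvec"],float),K,D)[0].reshape(-1,2)
def crop(i,name,x0,y0,x1,y1,s):
    cv2.imwrite("pics/"+name,cv2.resize(i["color"][y0:y1,x0:x1,::-1],None,fx=s,fy=s,interpolation=cv2.INTER_CUBIC))
E
python3 - <<'E'
from h import *
i=eyes.get_image("top"); crop(i,"topc.png",190,110,390,240,4)
i=eyes.get_image("scene"); crop(i,"scec.png",165,130,345,310,3.3)
E
```

```text
(no output)
```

View pics/topc.png

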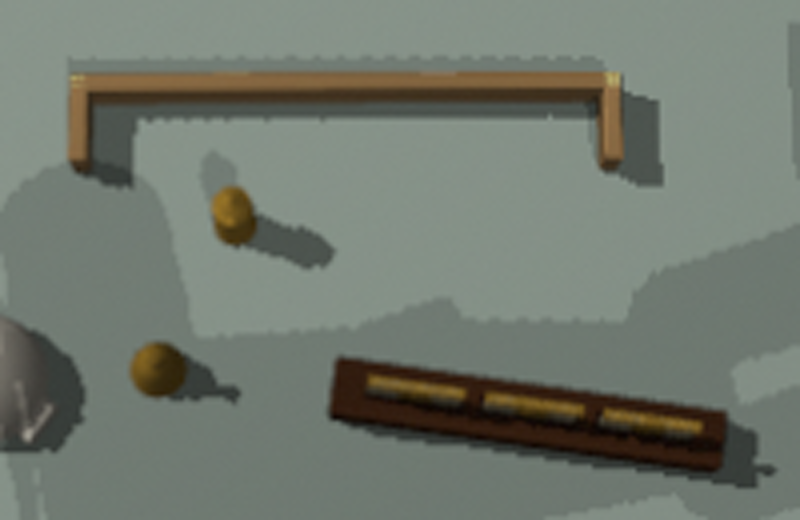

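View pics/scec.png

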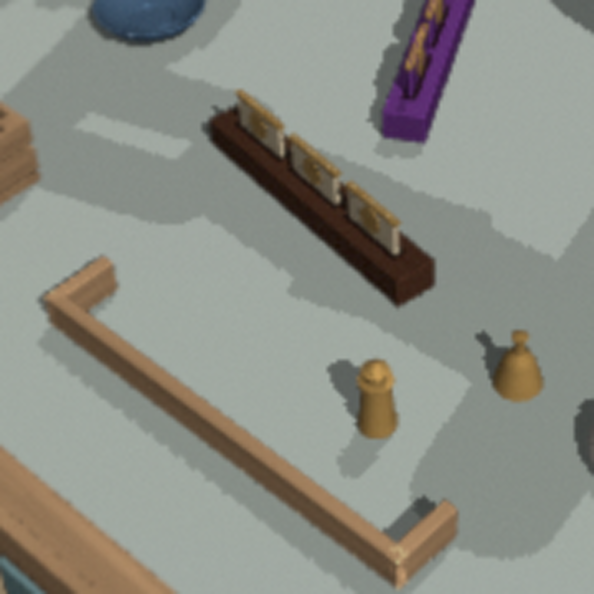

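Choice confirmed: the dark bar at crop (530,412) is mahogany. Bay, lighthouse and bell are clear. Now measure the poses.

```bash
python3 - <<'E'
from h import *
i=eyes.get_image("top"); R,_=cv2.Rodrigues(i["rvec"]); print("cam",-R.T@np.array(i["tvec"]).reshape(3))
def c(pts,z): return cast(i,[(190+x/4-.375,110+y/4-.375) for x,y in pts],z)
np.set_printoptions(precision=4,suppress=True)
b=c([(69,75),(620,73),(88,92),(600,90),(69,160),(620,163)],.03); print("bay\n",b,np.linalg.norm(b[0]-b[1]))
s=c([(335,358),(726,411),(720,468),(331,416)],.028); print("stand\n",s,s.mean(0),np.linalg.norm(s[0]-s[1]),np.linalg.norm(s[0]-s[3]))
print("lh",c([(236,232)],0.0),c([(232,198)],.06), "bell",c([(158,370)],.01))
j=eyes.get_image("scene")
def d(pts,z): return cast(j,[(165+x/3.3-.35,130+y/3.3-.35) for x,y in pts],z)
print("scene lh",d([(377,430)],0),d([(375,372)],.058),"bell",d([(518,388)],0))
print("stand top: L-far(398,290) , L-near(434,262), R-far(212,123)",d([(398,281),(434,259),(212,122)],.028))
print("bay outer",d([(400,562),(42,299)],.03))
hsv=cv2.cvtColor(i["color"],cv2.COLOR_RGB2HSV)
for p in [(322,213),(300,214),(277,132),(175,296)]: print(p,hsv[p[1],p[0]])
print(cast(i,[(185,205)],.02),status.read_state()["time_s"])
E
```

```text
cam [ 0.32525447 -0.00380079  1.14920336]
bay
 [[ 0.7094  0.1545  0.03  ]
 [ 0.7077 -0.1888  0.03  ]
 [ 0.6981  0.1424  0.03  ]
 [ 0.6966 -0.1758  0.03  ]
 [ 0.6543  0.1534  0.03  ]
 [ 0.6494 -0.1864  0.03  ]] 0.34327848379229775
stand
 [[ 0.5291 -0.0095  0.028 ]
 [ 0.4944 -0.2456  0.028 ]
 [ 0.4598 -0.2404  0.028 ]
 [ 0.4937 -0.0067  0.028 ]] [ 0.4942 -0.1256  0.028 ] 0.23862151834492373 0.0355061424999716
lh [[0.615  0.0517 0.    ]] [[0.6208 0.0512 0.06  ]] bell [[0.5258 0.0991 0.01  ]]
scene lh [[0.6246 0.0525 0.    ]] [[0.6237 0.0519 0.058 ]] bell [[0.532  0.1001 0.    ]]
stand top: L-far(398,290) , L-near(434,262), R-far(212,123) [[ 0.53   -0.0138  0.028 ]
 [ 0.4961 -0.0094  0.028 ]
 [ 0.496  -0.245   0.028 ]]
bay outer [[ 0.7099  0.1518  0.03  ]
 [ 0.7127 -0.1908  0.03  ]]
(322, 213) [ 20 183  53]
(300, 214) [ 12 187  49]
(277, 132) [ 16 131  82]
(175, 296) [ 19 196 126]
[[0.5179 0.2062 0.02  ]] 0.3
```

Request:
{"op": "drive_tool", "data": {
  "deltas": [
    [[0,0,0],0.116,1],
    [[0,0,0],0.116,1],
    [[0,0,0],0.116,1],
    [[0,0,0],0.116,1],
    [[1.6,-3.1,0],0,1],
    [[1.6,-3.1,0],0,1],
    [[1.6,-3.1,0],0,1],
    [[1.6,-3.1,0],0,1],
    [[1.6,-3.1,0],0,1],
    [[1.6,-3.1,0],0,1],
    [[1.6,-3.1,0],0,1],
    [[1.6,-3.1,0],0,1],
    [[1.6,-3.1,0],0,1],
    [[1.6,-3.1,0],0,1],
    [[1.6,-3.1,0],0,1],
    [[1.6,-3.1,0],0,1],
    [[1.6,-3.1,0],0,1],
    [[1.6,-3.1,0],0,1]
  ]
}}

```text
time_s: 1.8
tool_pos: [0.4756, -0.1197, 0.2033]
tool_rot: [0.996, -0.091, 0.001, 0.0]
ft_force: [0.5, -0.2, -0.1]
opening: 0.0939
```

Request:
{"op": "drive_tool", "data": {
  "deltas": [
    [[-1.9,0,0],-0.03,1],
    [[0,0,3.5],0,1],
    [[0,0,3.5],0,1],
    [[0,0,3.5],0,1],
    [[0,0,3.5],0,1],
    [[0,0,2.5],0,1],
    [[0,0,1],0,1],
    [[0,0,0],0,1]
  ]
}}

```text
time_s: 2.47
tool_pos: [0.4642, -0.1072, 0.024]
tool_rot: [0.998, -0.067, 0.005, -0.0]
ft_force: [0.1, 0.5, -0.3]
opening: 0.0942
```

```bash
cat >> h.py <<'E'
np.set_printoptions(precision=4,suppress=True)
def st():
    s=status.read_state(); q=s["tool_rot"]
    print("t",round(s["time_s"],2),"tcp",s["tool_pos"],"yaw",round(2*np.arctan2(q[1],q[0]),3),"F",s["ft_force"],"open",round(s["opening"],4)); return s
E
python3 - <<'E'
from h import *
st(); i=eyes.get_image("scene"); crop(i,"s1.png",120,110,380,310,3)
i=eyes.get_image("top"); crop(i,"t1.png",150,110,400,290,3)
E
```

```text
t 2.47 tcp [ 0.4642 -0.1072  0.024 ] yaw -0.134 F [ 0.1088  0.4635 -0.2573] open 0.0942
```

View pics/s1.png

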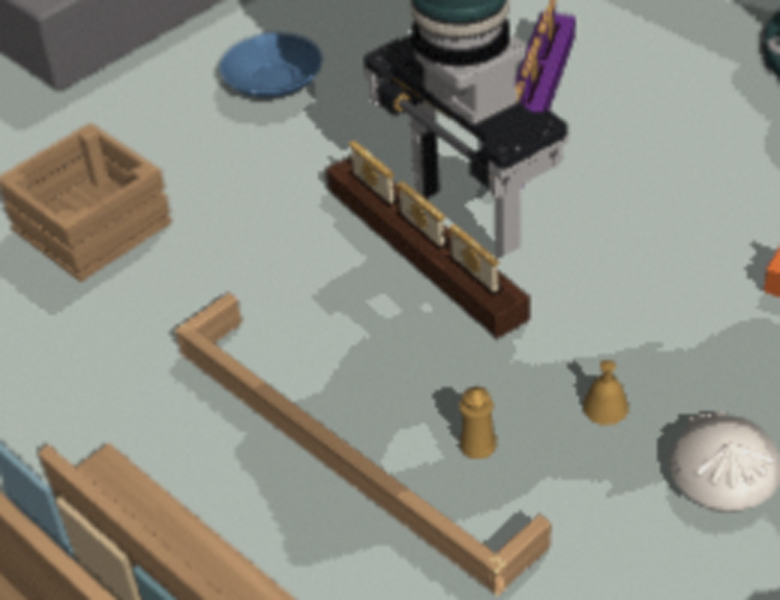

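View pics/t1.png

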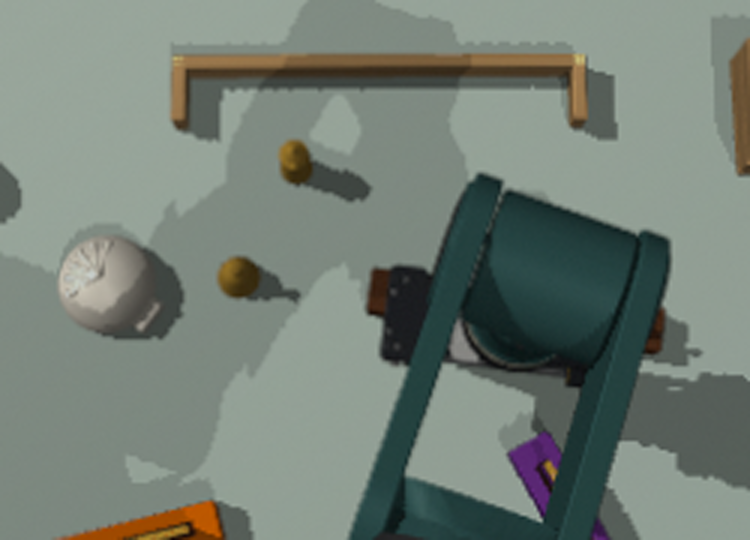

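Request:
{"op": "drive_tool", "data": {
  "deltas": [
    [[0,0,1.2],0,1],
    [[0.4,0,0],0.02,1],
    [[0.4,0,0],0.05,1],
    [[0.4,0,0],0.05,1],
    [[0.4,0,0],0.05,1],
    [[0.4,0,0],0.05,1],
    [[0.4,0,0],0.05,1]
  ]
}}

```text
time_s: 3.15
tool_pos: [0.4955, -0.1153, 0.0233]
tool_rot: [0.978, -0.209, 0.012, -0.0]
ft_force: [-0.9, 1.4, -1.0]
opening: 0.0937
```

```bash
python3 - <<'E'
from h import *
st(); i=eyes.get_image("scene"); crop(i,"s2.png",120,110,380,310,3)
E
```

```text
t 3.15 tcp [ 0.4955 -0.1153  0.0233] yaw -0.421 F [-0.8545  1.3732 -0.9669] open 0.0937
```

View pics/s2.png

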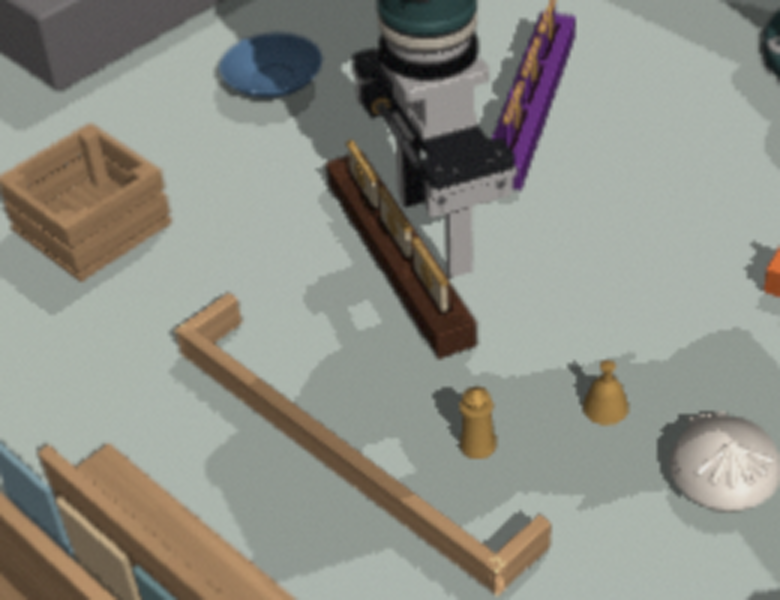

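Request:
{"op": "drive_tool", "data": {
  "deltas": [
    [[-0.3,0,0.4],0,1],
    [[0,0,0.6],0,1],
    [[0,0,0.5],0,1],
    [[0,0,0.2],0,1]
  ]
}}

```text
time_s: 3.53
tool_pos: [0.497, -0.1155, 0.0092]
tool_rot: [0.978, -0.209, 0.017, 0.0]
ft_force: [-0.3, 0.5, -1.1]
opening: 0.0939
```

Request:
{"op": "drive_tool", "data": {
  "deltas": [
    [[0.5,0,0],0.03,1],
    [[0.5,0,0.05],0.03,1],
    [[0.5,0,0.05],0.02,1],
    [[0.5,0,0.05],0,1],
    [[0.5,0,0.05],0,1],
    [[0.5,0,0.05],0,1],
    [[0.5,0,0.05],0,1],
    [[0,0,0],0,1]
  ]
}}

```text
time_s: 4.2
tool_pos: [0.5243, -0.1291, 0.004]
tool_rot: [0.969, -0.248, 0.01, -0.002]
ft_force: [-1.2, 1.6, 0.4]
opening: 0.0937
```

```bash
python3 - <<'E'
from h import *
st(); i=eyes.get_image("scene"); crop(i,"s3.png",165,130,345,310,3.3)
E
```

```text
t 4.2 tcp [ 0.5243 -0.1291  0.004 ] yaw -0.501 F [-1.1692  1.6188  0.3961] open 0.0937
```

View pics/s3.png

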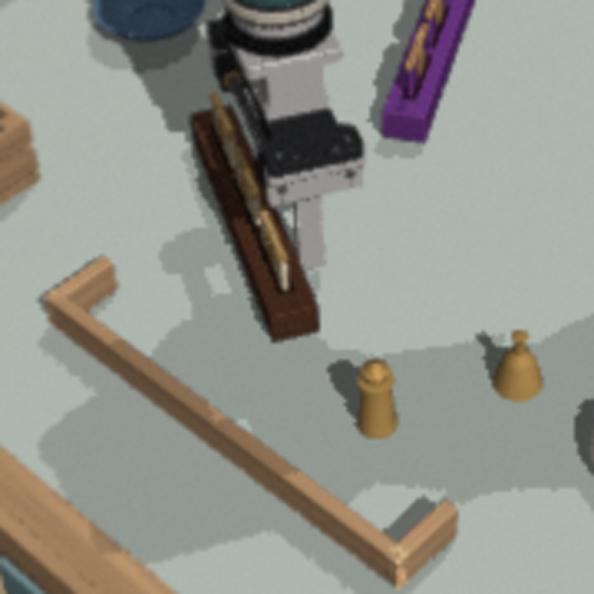

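```bash
cat >> h.py <<'E'
L=np.array([.620,.052])
def stand(lf,ln,rf):
    # world xyz of top corners: left-far(back face), left-near, right-far
    a=(lf-rf)[:2]; a/=np.linalg.norm(a); n=np.array([a[1],-a[0]])
    le=(lf+ln)[:2]/2; re=rf[:2]-18e-3*n
    C=(le-.12*a+re+.12*a)/2
    print("len",np.linalg.norm(lf-rf),"w",np.linalg.norm(lf-ln),"theta",np.arctan2(a[0],a[1]),"C",C,"a",a,"perpL",(L-C)@n,"s_left",.12-(L-C)@a, "ends",C+.12*a,C-.12*a)
E
python3 - <<'E'
from h import *
j=eyes.get_image("scene")
def d(pts,z): return cast(j,[(165+x/3.3-.35,130+y/3.3-.35) for x,y in pts],z)
stand(*d([(272,316),(318,306),(191,117)],.028))
E
```

```text
len 0.23352293638339408 w 0.033374963354789594 theta 0.49687341934801954 C [ 0.5435 -0.151 ] a [0.4767 0.8791] perpL -0.029478061675606418 s_left -0.09490699962484855 ends [ 0.6007 -0.0455] [ 0.4863 -0.2565]
```

Request:
{"op": "drive_tool", "data": {
  "deltas": [
    [[0.2,0,-0.4],0,1],
    [[0.5,0,0],0,1],
    [[0.5,0,0],0,1],
    [[0,0,0],0,1],
    [[-1.5,0,0],0,1],
    [[-1.5,0,0],0,1],
    [[0,0,-3],0,1],
    [[0,0,-3],0,1],
    [[0,0,-3],0,1],
    [[1.4,3.8,0],0,-0.77],
    [[1.4,3.8,0],0,-0.77],
    [[1.4,3.8,0],0,-0.77],
    [[1.4,3.8,0],0,-0.77]
  ]
}}

```text
time_s: 5.38
tool_pos: [0.4912, -0.2826, 0.1049]
tool_rot: [0.971, -0.24, 0.021, 0.001]
ft_force: [0.1, -0.1, 0.3]
opening: 0.0709
```

Request:
{"op": "drive_tool", "data": {
  "deltas": [
    [[0,0,0],-0.12,-0.77],
    [[0,0,0],-0.12,-0.77],
    [[0,0,0],-0.12,-0.77],
    [[0,0,0],-0.12,-0.77],
    [[0,0,0],-0.12,-0.77],
    [[0,0,0],-0.12,-0.77],
    [[0,0,0],-0.12,-0.77],
    [[0,0,0],-0.12,-0.77],
    [[0,0,0],-0.12,-0.77],
    [[0,0,0],-0.12,-0.77],
    [[0,0,0],-0.12,-0.77],
    [[0,0,0],-0.12,-0.77],
    [[0,0,0],-0.12,-0.77],
    [[0,0,0],0,-0.77]
  ]
}}

```text
time_s: 6.55
tool_pos: [0.501, -0.3086, 0.1139]
tool_rot: [0.844, 0.535, 0.018, 0.039]
ft_force: [0.4, 0.6, -0.6]
opening: 0.0113
```

```bash
python3 - <<'E'
from h import *
st(); i=eyes.get_image("scene"); crop(i,"s4.png",165,130,345,310,3.3)
i=eyes.get_image("top"); crop(i,"t4.png",190,110,390,260,4)
E
```

```text
t 6.55 tcp [ 0.501  -0.3086  0.1139] yaw 1.13 F [ 0.3672  0.6217 -0.5815] open 0.0113
```

View pics/s4.png

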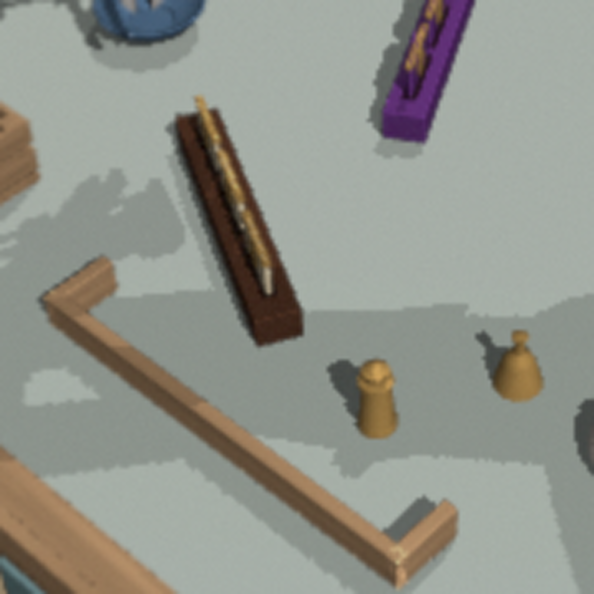

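View pics/t4.png

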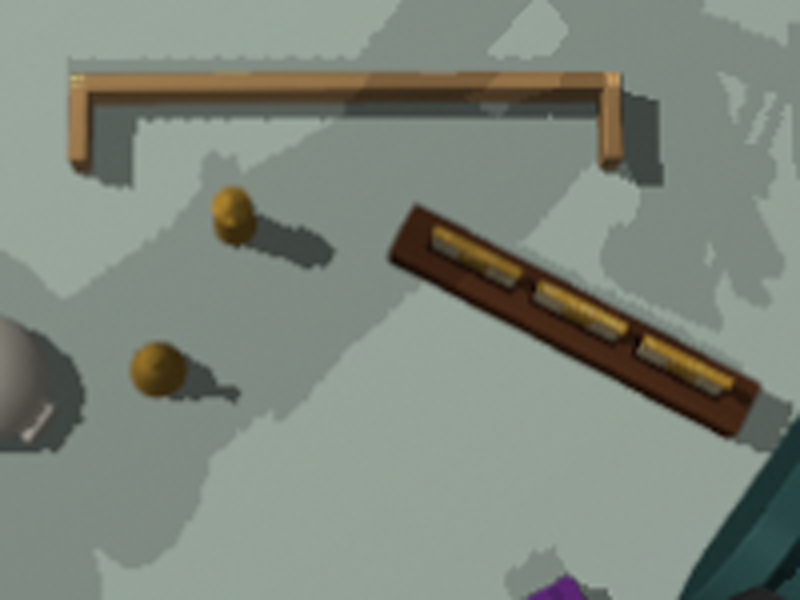

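```bash
python3 - <<'E'
from h import *
from scipy.spatial.transform import Rotation as Ro
s=st(); print(Ro.from_quat(s["tool_rot"]).as_matrix())
j=eyes.get_image("scene")
def d(pts,z): return cast(j,[(165+x/3.3-.35,130+y/3.3-.35) for x,y in pts],z)
stand(*d([(257,321),(303,313),(176,119)],.028))
i=eyes.get_image("top")
def c(pts,z): return cast(i,[(190+x/4-.375,110+y/4-.375) for x,y in pts],z)
stand(*c([(415,204),(389,255),(761,383)],.028))
E
```

```text
t 6.65 tcp [ 0.5008 -0.3084  0.1139] yaw 1.125 F [ 0.2835 -0.5667  0.2809] open 0.0104
[[ 0.4319  0.8991  0.0714]
 [ 0.9019 -0.4295 -0.0464]
 [-0.011   0.0844 -0.9964]]
len 0.23635103432466842 w 0.032826644050250944 theta 0.49417042275324186 C [ 0.5538 -0.1565] a [0.4743 0.8804] perpL -0.04065008840660459 s_left -0.09495300829014452 ends [ 0.6108 -0.0509] [ 0.4969 -0.2622]
len 0.23713826233718474 w 0.035980439779134996 theta 0.4978480993300584 C [ 0.5521 -0.1552] a [0.4775 0.8786] perpL -0.03932846407604825 s_left -0.09450753371108778 ends [ 0.6094 -0.0498] [ 0.4948 -0.2607]
```

Request:
{"op": "drive_tool", "data": {
  "deltas": [
    [[0,-1.7,0],0.05,-0.77],
    [[0.5,-1.7,0],0,-0.77],
    [[0,0,3],0,-0.77],
    [[0,0,3],0,-0.77],
    [[0,0,2.5],0,-0.77],
    [[0,0,1],0,-0.77],
    [[0,0,0],0,-0.77]
  ]
}}

```text
time_s: 7.33
tool_pos: [0.4821, -0.295, 0.0171]
tool_rot: [0.862, 0.505, 0.021, 0.043]
ft_force: [-0.1, 0.0, 0.6]
opening: 0.0106
```

Request:
{"op": "drive_tool", "data": {
  "deltas": [
    [[0,-0.4,0.5],-0.015,-0.77],
    [[1,0,0.1],0,-0.77],
    [[1,0,0],0,-0.77],
    [[0.6,0,0],0,-0.77],
    [[0.5,0,0],0,-0.77],
    [[0.5,0,0],0,-0.77],
    [[0,0,0],0,-0.77]
  ]
}}

```text
time_s: 7.92
tool_pos: [0.5004, -0.2608, 0.0156]
tool_rot: [0.858, 0.512, 0.022, 0.048]
ft_force: [-0.4, -0.1, 0.2]
opening: 0.0108
```

```bash
python3 - <<'E'
from h import *
st(); i=eyes.get_image("scene"); crop(i,"s5.png",165,130,345,310,3.3)
i=eyes.get_image("top"); crop(i,"t5.png",190,110,390,260,4)
E
```

```text
t 7.92 tcp [ 0.5004 -0.2608  0.0156] yaw 1.076 F [-0.4304 -0.0794  0.2373] open 0.0108
```

View pics/s5.png

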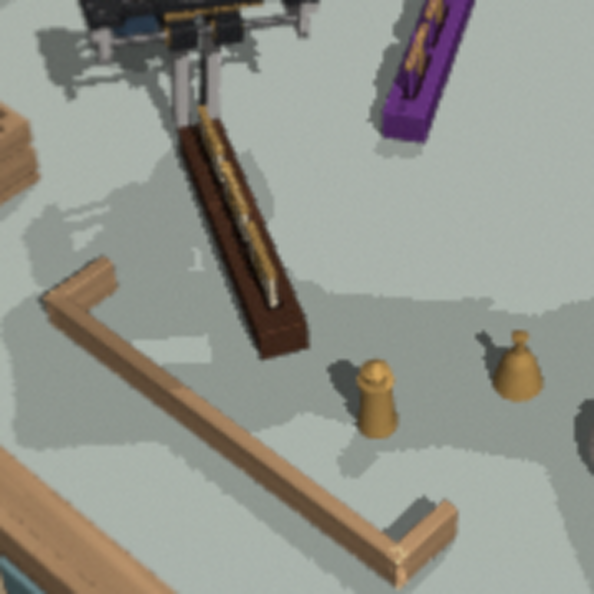

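View pics/t5.png

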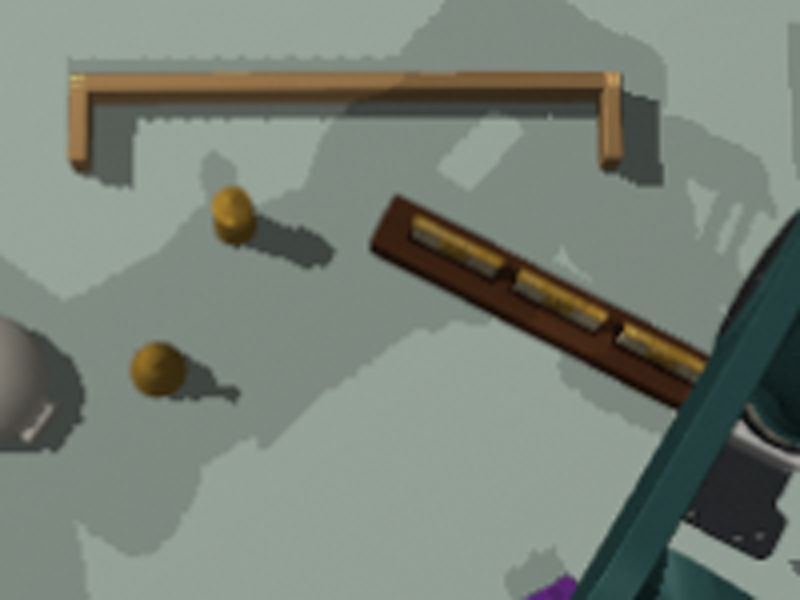

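Request:
{"op": "drive_tool", "data": {
  "deltas": [
    [[0.6,0,0.1],0,-0.77],
    [[0.6,0,0.05],0,-0.77],
    [[0.6,0,0.05],0,-0.77],
    [[0.6,0,0],0,-0.77],
    [[0.6,0,0],0,-0.77],
    [[0.6,0,0],0,-0.77],
    [[0.6,0,0],0,-0.77],
    [[0.6,0,0],0,-0.77],
    [[0,0,0],0,-0.77]
  ]
}}

```text
time_s: 8.77
tool_pos: [0.526, -0.2197, 0.0156]
tool_rot: [0.858, 0.511, 0.02, 0.052]
ft_force: [-0.3, -1.4, 1.7]
opening: 0.0108
```

```bash
python3 - <<'E'
from h import *
st(); i=eyes.get_image("scene"); crop(i,"s6.png",165,130,345,310,3.3)
i=eyes.get_image("top"); crop(i,"t6.png",190,110,390,260,4)
E
```

```text
t 8.77 tcp [ 0.526  -0.2197  0.0156] yaw 1.074 F [-0.341  -1.3571  1.7428] open 0.0108
```

View pics/s6.png

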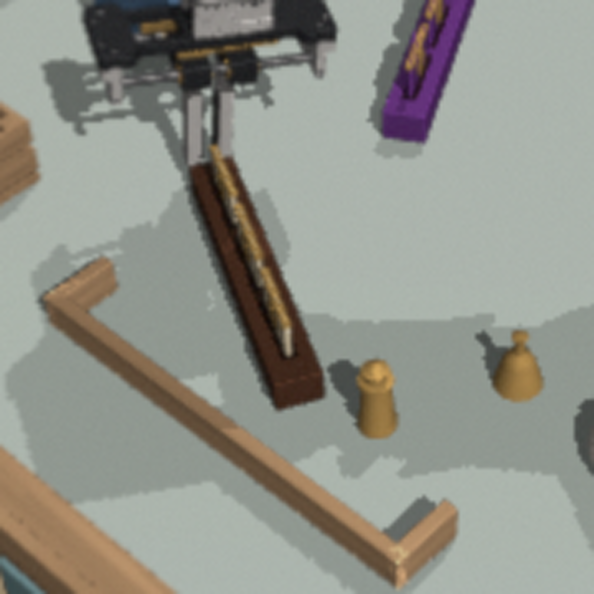

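View pics/t6.png

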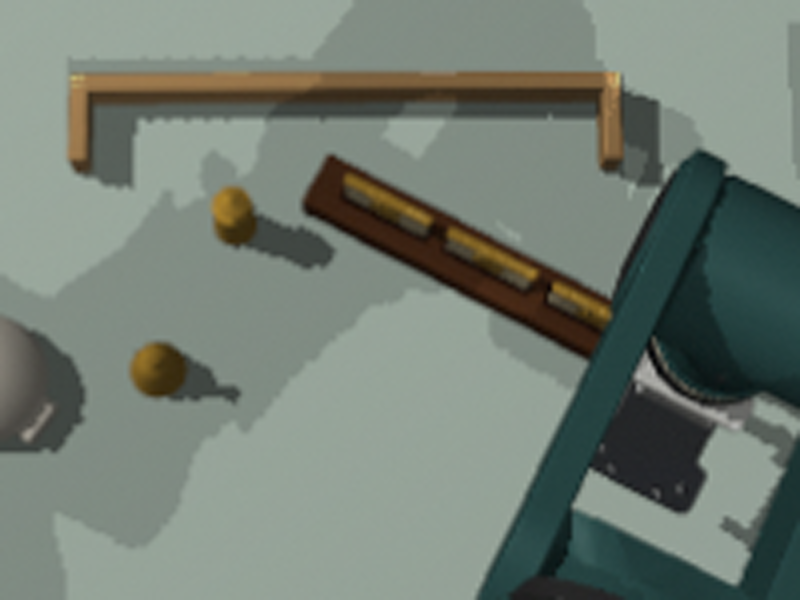

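```bash
python3 - <<'E'
from h import *
j=eyes.get_image("scene")
def d(pts,z): return cast(j,[(165+x/3.3-.35,130+y/3.3-.35) for x,y in pts],z)
stand(*d([(277,384),(323,375),(190,170)],.028))
i=eyes.get_image("top")
def c(pts,z): return cast(i,[(190+x/4-.375,110+y/4-.375) for x,y in pts],z)
p=c([(331,155),(305,207),(605,297)],.028)
a=(p[0]-p[2])[:2];a/=np.linalg.norm(a);p[2,:2]=p[0,:2]-.24*a
stand(*p)
E
```

```text
len 0.23368368507532614 w 0.03183488598502883 theta 0.4888003435723473 C [ 0.5871 -0.1037] a [0.4696 0.8829] perpL -0.04408916352026519 s_left -0.032870784287536814 ends [0.6435 0.0023] [ 0.5308 -0.2096]
len 0.24000000000000005 w 0.03676005700956549 theta 0.5008505871959796 C [ 0.5825 -0.1051] a [0.4802 0.8772] perpL -0.04259231661432165 s_left -0.03580036918348903 ends [0.6402 0.0001] [ 0.5249 -0.2104]
```

Request:
{"op": "drive_tool", "data": {
  "deltas": [
    [[0.6,0,0.1],0,-0.77],
    [[0.6,0,0.05],0,-0.77],
    [[0.6,0,0.05],0,-0.77],
    [[0.6,0,0],0,-0.77],
    [[0.6,0,0],0,-0.77],
    [[0.6,0,0],0,-0.77],
    [[0.6,0,0],0,-0.77],
    [[0.6,0,0],0,-0.77],
    [[0.6,0,0],0,-0.77],
    [[0.6,0,0],0,-0.77],
    [[0.5,0,0],0,-0.77],
    [[0.5,0,0],0,-0.77],
    [[0,0,0],0,-0.77]
  ]
}}

```text
time_s: 10.05
tool_pos: [0.5625, -0.157, 0.0141]
tool_rot: [0.858, 0.51, 0.018, 0.056]
ft_force: [-0.5, -1.8, 2.2]
opening: 0.0112
```

```bash
python3 - <<'E'
from h import *
st(); i=eyes.get_image("scene"); crop(i,"s7.png",165,130,345,310,3.3)
i=eyes.get_image("top"); crop(i,"t7.png",190,110,390,260,4)
E
```

```text
t 10.05 tcp [ 0.5625 -0.157   0.0141] yaw 1.072 F [-0.5069 -1.7651  2.2372] open 0.0112
```

View pics/s7.png

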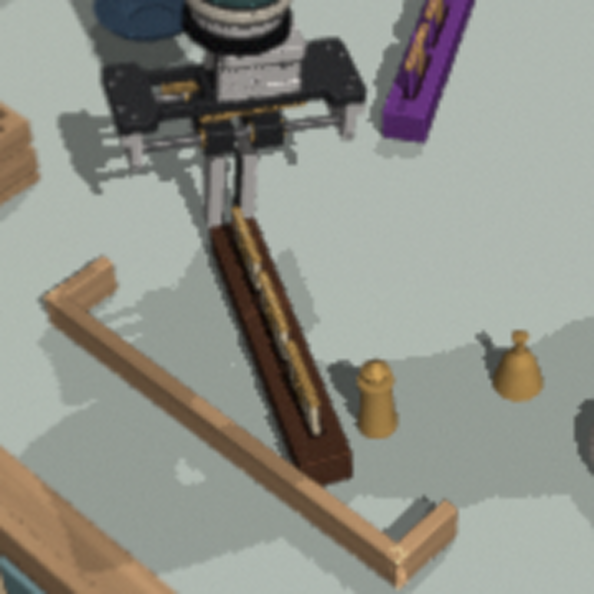

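View pics/t7.png

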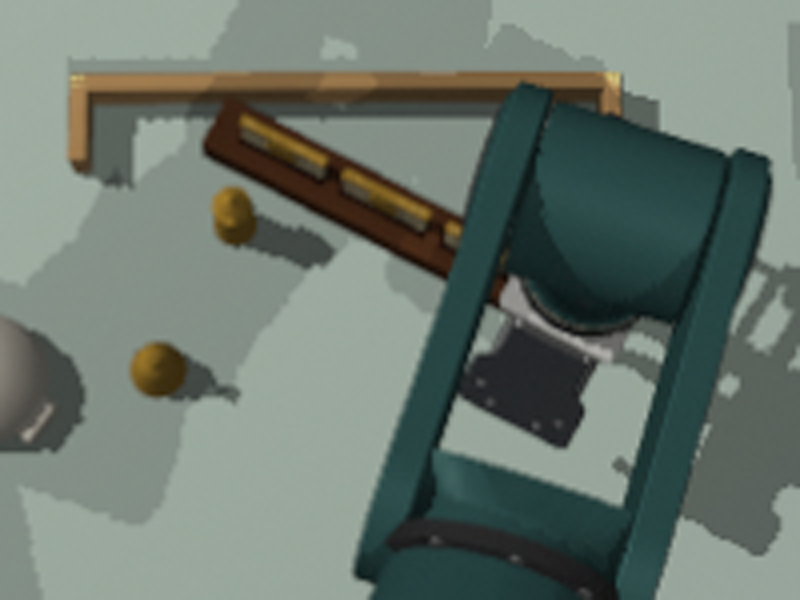

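Request:
{"op": "drive_tool", "data": {
  "deltas": [
    [[-1.5,0,0],0,-0.77],
    [[-1.5,0,0],0,-0.77],
    [[0,0,-3],0,-1],
    [[0,0,-3],0,-1],
    [[0,0,-2.5],0,-1],
    [[0,0,0],0.12,-1],
    [[0,0,0],0.12,-1],
    [[0,0,0],0.12,-1],
    [[0,0,0],0.12,-1],
    [[0,0,0],0.12,-1],
    [[0,0,0],0.12,-1],
    [[0,0,0],0.12,-1],
    [[0,0,0],0.12,-1],
    [[0,0,0],0.12,-1],
    [[0,0,0],0.12,-1],
    [[0,0,0],0.12,-1],
    [[0,0,0],0.12,-1],
    [[0,0,0],0.12,-1],
    [[0,0,0],0,-1]
  ]
}}

```text
time_s: 11.73
tool_pos: [0.5344, -0.1496, 0.0805]
tool_rot: [0.962, -0.272, 0.036, -0.005]
ft_force: [-0.3, 0.7, -0.9]
opening: 0.0002
```

```bash
python3 - <<'E'
from h import *
from scipy.spatial.transform import Rotation as Ro
s=st(); M=Ro.from_quat(s["tool_rot"]).as_matrix(); print(M)
print("to (.542,-.108,.012) in tool cm", M.T@(np.array([.542,-.108,.012])-s["tool_pos"])*100)
i=eyes.get_image("top"); crop(i,"t8.png",190,110,390,260,4)
E
```

```text
t 11.73 tcp [ 0.5344 -0.1496  0.0805] yaw -0.552 F [-0.2615  0.6953 -0.9427] open 0.0002
[[ 0.8493 -0.523   0.0714]
 [-0.5237 -0.8518 -0.0093]
 [ 0.0657 -0.0296 -0.9974]]
to (.542,-.108,.012) in tool cm [-1.983  -3.7376  6.844 ]
```

View pics/t8.png

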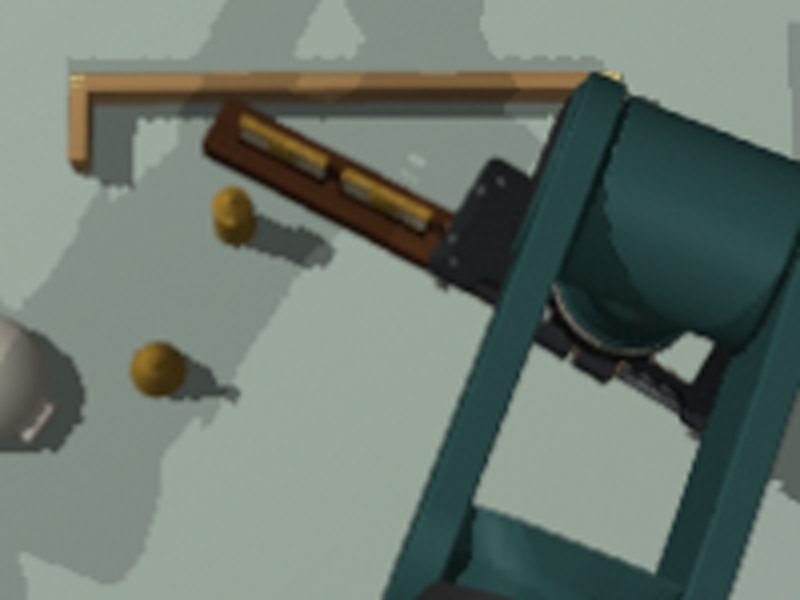

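Request:
{"op": "drive_tool", "data": {
  "deltas": [
    [[-2.4,0,0],0,-1],
    [[0,-1.8,0],0,-1],
    [[0,-1.8,0],0,-1],
    [[0,0,2.5],0,-1],
    [[0,0,2.5],0,-1],
    [[0,0,1.5],0,-1],
    [[0,0,0],0,-1]
  ]
}}

```text
time_s: 12.37
tool_pos: [0.5348, -0.0992, 0.0089]
tool_rot: [0.965, -0.259, 0.033, -0.01]
ft_force: [-0.3, -0.2, -1.1]
opening: 0.0005
```

```bash
python3 - <<'E'
from h import *
st(); i=eyes.get_image("scene"); crop(i,"s9.png",165,130,345,310,3.3)
E
```

```text
t 12.37 tcp [ 0.5348 -0.0992  0.0089] yaw -0.524 F [-0.2771 -0.2315 -1.1339] open 0.0005
```

View pics/s9.png

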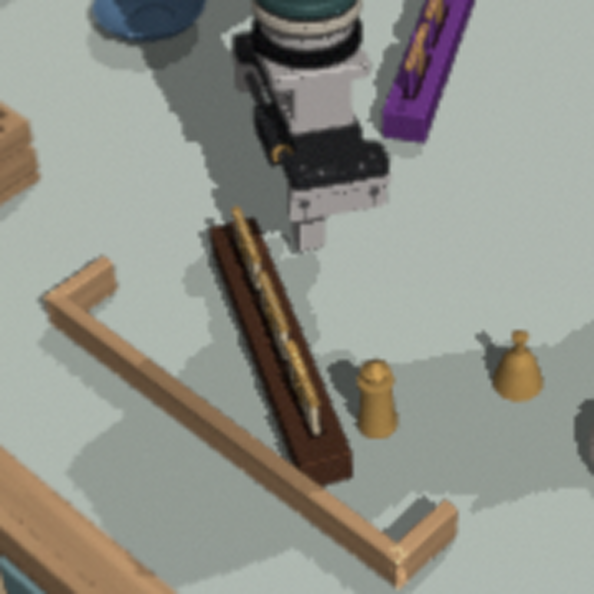

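Request:
{"op": "drive_tool", "data": {
  "deltas": [
    [[1,0,-0.1],0,-1],
    [[1,0,0],0,-1],
    [[0.5,0,0],0,-1],
    [[0.6,0,0],-0.03,-1],
    [[0.6,0,0],-0.04,-1],
    [[0.6,0,0],-0.04,-1],
    [[0.6,0,0],-0.04,-1],
    [[0.6,0,0],-0.04,-1],
    [[0.6,0,0],-0.04,-1],
    [[0,0,0],0,-1]
  ]
}}

```text
time_s: 13.25
tool_pos: [0.5992, -0.1329, 0.0241]
tool_rot: [0.989, -0.139, 0.038, -0.006]
ft_force: [-1.4, 0.5, -0.7]
opening: 0.0007
```

```bash
python3 - <<'E'
from h import *
st(); i=eyes.get_image("scene"); crop(i,"s10.png",165,130,345,310,3.3)
i=eyes.get_image("top"); crop(i,"t10.png",190,110,390,260,4)
E
```

```text
t 13.25 tcp [ 0.5992 -0.1329  0.0241] yaw -0.28 F [-1.3552  0.4719 -0.7257] open 0.0007
```

View pics/s10.png

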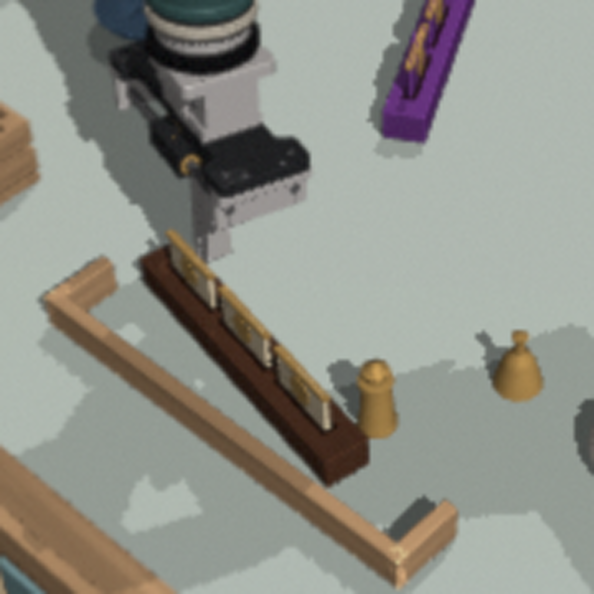

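View pics/t10.png

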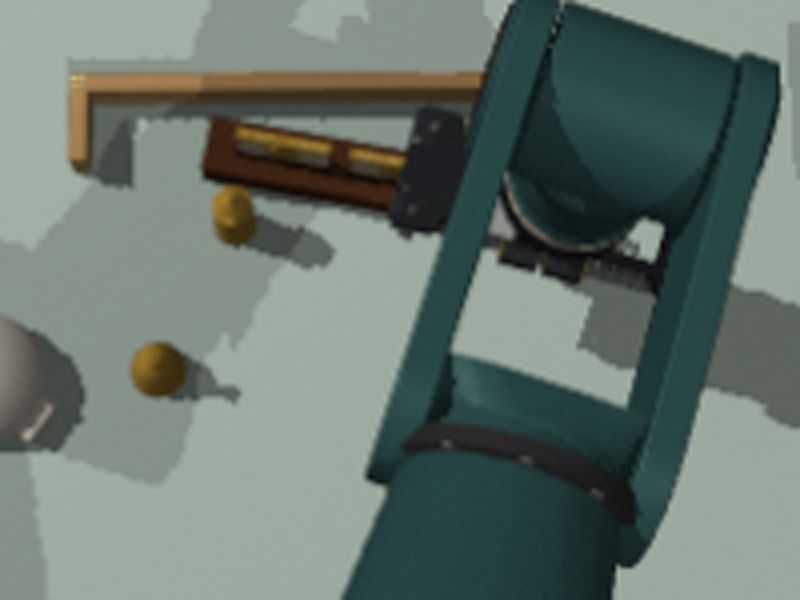

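```bash
python3 - <<'E'
from h import *
j=eyes.get_image("scene")
def d(pts,z): return cast(j,[(165+x/3.3-.35,130+y/3.3-.35) for x,y in pts],z)
stand(*d([(329,464),(368,441),(141,260)],.028))
i=eyes.get_image("top")
def c(pts,z): return cast(i,[(190+x/4-.375,110+y/4-.375) for x,y in pts],z)
print(c([(212,117),(204,174)],.028))
# predicted right-end / cheek
print(c([(600,90),(600,160),(88,92),(88,160)],.03))
print("cheek R from scene (front inner top)",d([(103,259),(116,267)],.03))
E
```

```text
len 0.23832754761685607 w 0.03128447330289846 theta 0.1887828194343324 C [ 0.6438 -0.0489] a [0.1877 0.9822] perpL -0.04232187017418262 s_left 0.02532825264398887 ends [0.6663 0.0689] [ 0.6213 -0.1668]
[[0.6815 0.0653 0.028 ]
 [0.6449 0.0701 0.028 ]]
[[ 0.6966 -0.1758  0.03  ]
 [ 0.6514 -0.1741  0.03  ]
 [ 0.6981  0.1424  0.03  ]
 [ 0.6542  0.1416  0.03  ]]
cheek R from scene (front inner top) [[ 0.6569 -0.1891  0.03  ]
 [ 0.6561 -0.1756  0.03  ]]
```

Request:
{"op": "drive_tool", "data": {
  "deltas": [
    [[-1.5,0,0],0,-1],
    [[-1.5,0,0],0,-1],
    [[0,0,-3],0,-1],
    [[0,0,-3],0,-1],
    [[0,0,-2],0,-1],
    [[0,2.5,0],-0.12,-1],
    [[0,2.5,0],-0.12,-1],
    [[0,2.5,0],-0.12,-1],
    [[0,0,0],-0.12,-1],
    [[0,0,0],-0.12,-1],
    [[0,0,0],-0.12,-1],
    [[0,0,0],-0.12,-1],
    [[0,0,0],-0.12,-1],
    [[0,0,0],-0.12,-1],
    [[0,0,0],-0.12,-1],
    [[0,0,0],-0.12,-1],
    [[0,0,0],-0.12,-1],
    [[0,0,0],-0.12,-1],
    [[0,0,0],-0.05,-1],
    [[0,0,0],0,-1]
  ]
}}

```text
time_s: 15.12
tool_pos: [0.5465, -0.1994, 0.1106]
tool_rot: [0.767, 0.641, 0.032, 0.03]
ft_force: [-0.1, 0.3, -0.0]
opening: 0.0003
```

```bash
python3 - <<'E'
from h import *
from scipy.spatial.transform import Rotation as Ro
s=st(); M=Ro.from_quat(s["tool_rot"]).as_matrix(); print(M)
a=np.array([.188,.982]);E=np.array([.6213,-.1668])-.03*a
print("to",E,"in tool cm", M.T@(np.array([*E,.012])-s["tool_pos"])*100)
i=eyes.get_image("scene"); crop(i,"s11.png",145,130,325,310,3.3)
E
```

```text
t 15.12 tcp [ 0.5465 -0.1994  0.1106] yaw 1.392 F [-0.0923  0.2607 -0.0218] open 0.0003
[[ 0.1771  0.9802  0.0885]
 [ 0.9841 -0.1774 -0.0047]
 [ 0.0111  0.0879 -0.9961]]
to [ 0.6157 -0.1963] in tool cm [ 1.4244  5.8524 10.4271]
```

View pics/s11.png

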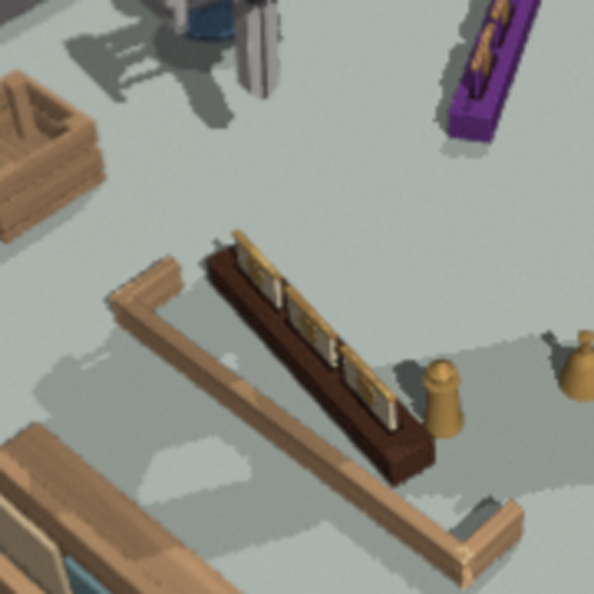

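Request:
{"op": "drive_tool", "data": {
  "deltas": [
    [[0.3,2.8,0],0,-1],
    [[0.3,2.9,0],0,-1],
    [[0,0,3],0,-1],
    [[0,0,3],0,-1],
    [[0,0,2.5],0,-1],
    [[0,0,1.5],0,-1],
    [[0,0,0],0,-1]
  ]
}}

```text
time_s: 15.75
tool_pos: [0.6165, -0.2048, 0.0161]
tool_rot: [0.772, 0.634, 0.035, 0.034]
ft_force: [0.0, 0.4, 0.8]
opening: 0.0006
```

```bash
python3 - <<'E'
from h import *
from scipy.spatial.transform import Rotation as Ro
s=st(); M=Ro.from_quat(s["tool_rot"]).as_matrix()
a=np.array([.188,.982]);E=np.array([.6213,-.1668])
print("to end face in tool cm", M.T@(np.array([*E,.012])-s["tool_pos"])*100)
i=eyes.get_image("scene"); crop(i,"s12.png",145,130,325,310,3.3)
E
```

```text
t 15.75 tcp [ 0.6165 -0.2048  0.0161] yaw 1.376 F [0.0481 0.4224 0.7522] open 0.0006
to end face in tool cm [ 3.8153 -0.3058  0.4282]
```

View pics/s12.png

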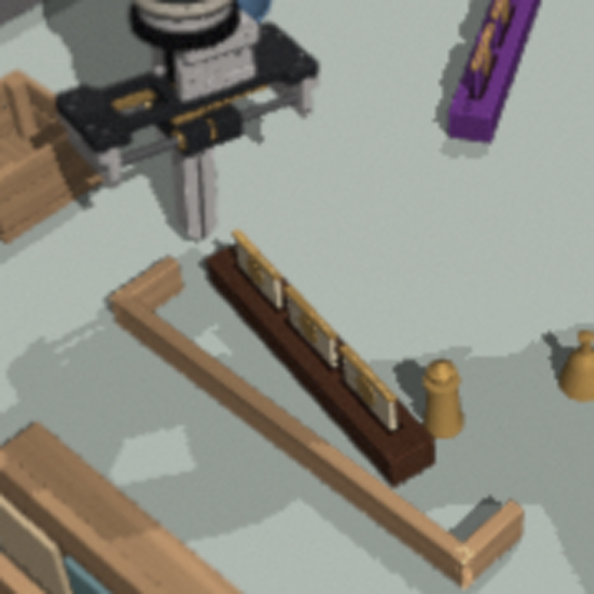

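Request:
{"op": "drive_tool", "data": {
  "deltas": [
    [[0.8,-0.3,0.2],0,-1],
    [[1,0,0.1],0,-1],
    [[0.8,0,0.1],0,-1],
    [[0.5,0,0],0,-1],
    [[0.5,0,0],0,-1],
    [[0.5,0,0],0,-1],
    [[0.5,0,0],0,-1],
    [[0.5,0,0],0,-1],
    [[0.5,0,0],0,-1],
    [[0,0,0],0,-1]
  ]
}}

```text
time_s: 16.63
tool_pos: [0.629, -0.1462, 0.0216]
tool_rot: [0.772, 0.633, 0.036, 0.04]
ft_force: [-0.1, 0.4, -0.1]
opening: 0.0004
```

```bash
python3 - <<'E'
from h import *
st(); i=eyes.get_image("scene"); crop(i,"s13.png",165,130,345,310,3.3)
i=eyes.get_image("top"); crop(i,"t13.png",190,110,390,260,4)
E
```

```text
t 16.63 tcp [ 0.629  -0.1462  0.0216] yaw 1.375 F [-0.0709  0.4094 -0.0723] open 0.0004
```

View pics/s13.png

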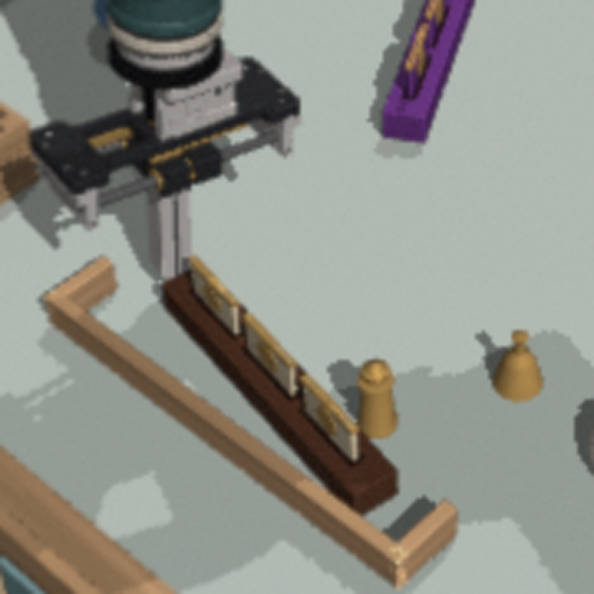

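View pics/t13.png

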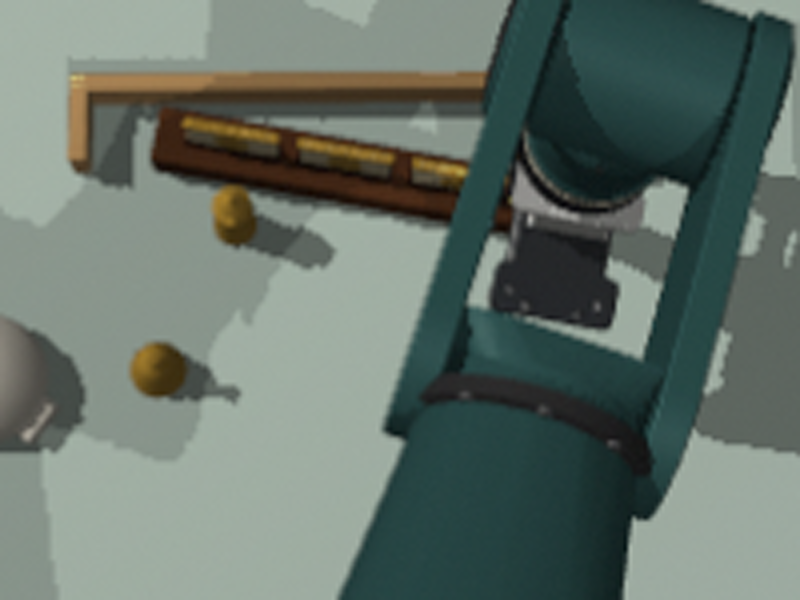

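Request:
{"op": "drive_tool", "data": {
  "deltas": [
    [[-1.5,0,0],0,-1],
    [[-1,0,0],0,-1],
    [[0,0,-3],0,-1],
    [[0,0,-3],0,-1],
    [[0,0,-2.5],0,-1],
    [[0,0,0],0.12,1],
    [[0,0,0],0.12,1],
    [[0,0,0],0.12,1],
    [[0,0,0],0.12,1],
    [[0,0,0],0.12,1],
    [[0,0,0],0.12,1],
    [[0,0,0],0.12,1],
    [[0,0,0],0.12,1],
    [[0,0,0],0.12,1],
    [[0,0,0],0.12,1],
    [[0,0,0],0.12,1],
    [[0,0,0],0.12,1],
    [[0,0,0],0.1,1],
    [[0,0,0],0,1]
  ]
}}

```text
time_s: 18.32
tool_pos: [0.6162, -0.1758, 0.1146]
tool_rot: [0.991, -0.117, 0.059, -0.003]
ft_force: [-1.0, -0.4, 0.5]
opening: 0.0905
```

```bash
python3 - <<'E'
from h import *
from scipy.spatial.transform import Rotation as Ro
s=st(); M=Ro.from_quat(s["tool_rot"]).as_matrix(); print(M)
print("to in tool cm", M.T@(np.array([.590,-.040,.012])-s["tool_pos"])*100)
i=eyes.get_image("scene"); crop(i,"s14.png",165,130,345,310,3.3)
def d(pts,z): return cast(i,[(165+x/3.3-.35,130+y/3.3-.35) for x,y in pts],z)
stand(*d([(359,490),(398,468),(163,284)],.028))
E
```

```text
t 18.32 tcp [ 0.6162 -0.1758  0.1146] yaw -0.236 F [-0.9695 -0.4036  0.5242] open 0.0905
[[ 0.9655 -0.2323  0.1178]
 [-0.2331 -0.9724 -0.0073]
 [ 0.1163 -0.0204 -0.993 ]]
to in tool cm [ -6.8874 -12.3875   9.7789]
len 0.23613458478872704 w 0.03039127407270114 theta 0.17586037681406871 C [ 0.6482 -0.0191] a [0.175  0.9846] perpL -0.040222138248483696 s_left 0.054962346538470944 ends [0.6692 0.0991] [ 0.6272 -0.1372]
```

View pics/s14.png

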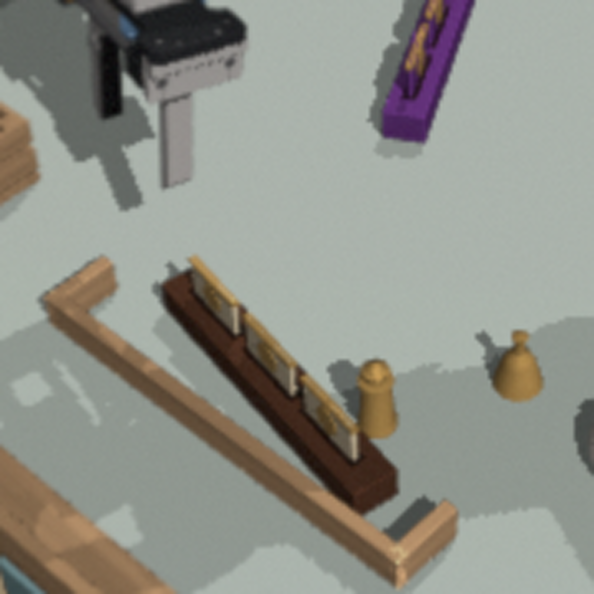

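Request:
{"op": "drive_tool", "data": {
  "deltas": [
    [[-2.4,0,0],0,1],
    [[-2.4,0,0],0,1],
    [[-2.3,0,0],0,1],
    [[0,-3.1,0],0,1],
    [[0,-3.1,0],0,1],
    [[0,-3.1,0],0,1],
    [[0,-3,0],0,1],
    [[0,0,0],0,1]
  ]
}}

```text
time_s: 19.03
tool_pos: [0.5716, -0.0389, 0.1077]
tool_rot: [0.992, -0.109, 0.06, -0.003]
ft_force: [-0.6, 0.1, 1.2]
opening: 0.0939
```

```bash
python3 - <<'E'
from h import *
from scipy.spatial.transform import Rotation as Ro
s=st(); M=Ro.from_quat(s["tool_rot"]).as_matrix(); print(M)
print("to in tool cm", M.T@(np.array([.590,-.040,.012])-s["tool_pos"])*100)
E
```

```text
t 19.03 tcp [ 0.5716 -0.0389  0.1077] yaw -0.219 F [-0.6123  0.1205  1.2154] open 0.0939
[[ 0.9691 -0.216   0.1189]
 [-0.2168 -0.9762 -0.0061]
 [ 0.1174 -0.0199 -0.9929]]
to in tool cm [ 0.6837 -0.0945  9.7186]
```

Request:
{"op": "drive_tool", "data": {
  "deltas": [
    [[0,0,3],0,1],
    [[0,0,3],0,1],
    [[0,0,2.3],0,1],
    [[0,0,1],0,1],
    [[0,0,0],0,1]
  ]
}}

```text
time_s: 19.45
tool_pos: [0.5869, -0.0393, 0.017]
tool_rot: [0.993, -0.101, 0.065, -0.003]
ft_force: [-0.1, 0.5, -0.5]
opening: 0.0941
```

```bash
python3 - <<'E'
from h import *
st(); i=eyes.get_image("scene"); crop(i,"s15.png",165,130,345,310,3.3)
i=eyes.get_image("top"); crop(i,"t15.png",190,110,390,260,4)
E
```

```text
t 19.45 tcp [ 0.5869 -0.0393  0.017 ] yaw -0.203 F [-0.141   0.5379 -0.522 ] open 0.0941
```

View pics/s15.png

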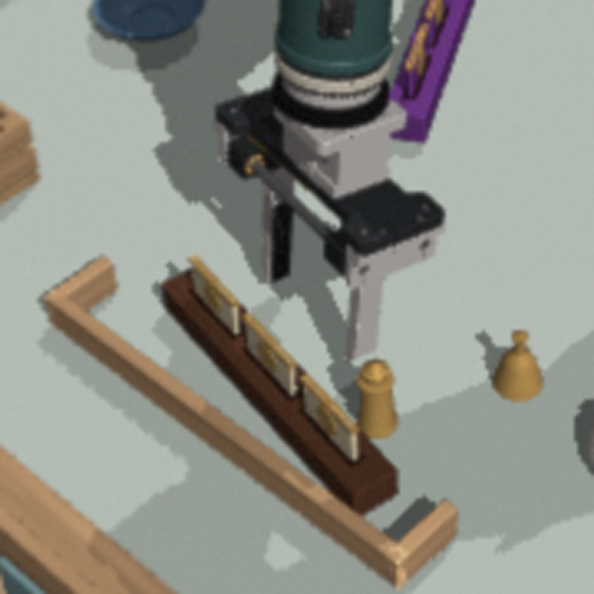

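View pics/t15.png

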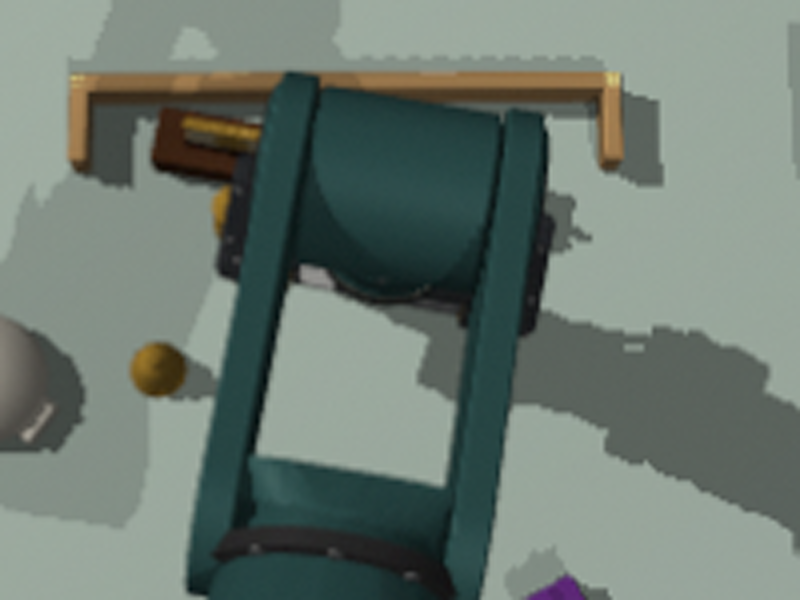

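Request:
{"op": "drive_tool", "data": {
  "deltas": [
    [[0,2.4,0.3],0,1],
    [[1,0,0.2],0,1],
    [[1,0,0.2],-0.02,1],
    [[0.5,0,0.1],-0.03,1],
    [[0.5,0,0.1],-0.03,1],
    [[0.5,0,0.1],-0.03,1],
    [[0.5,0,0.1],-0.03,1],
    [[0,0,0],0,1]
  ]
}}

```text
time_s: 20.22
tool_pos: [0.6328, -0.075, 0.0278]
tool_rot: [0.997, -0.025, 0.075, 0.005]
ft_force: [0.5, -0.6, 0.2]
opening: 0.0941
```

```bash
python3 - <<'E'
from h import *
st(); i=eyes.get_image("scene"); crop(i,"s16.png",165,130,345,310,3.3)
i=eyes.get_image("top"); crop(i,"t16.png",190,110,390,260,4)
E
```

```text
t 20.22 tcp [ 0.6328 -0.075   0.0278] yaw -0.05 F [ 0.4524 -0.6302  0.1712] open 0.0941
```

View pics/s16.png

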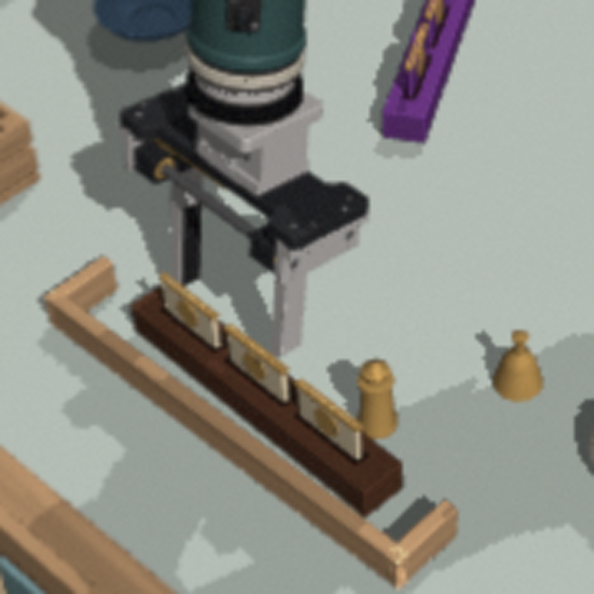

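Request:
{"op": "drive_tool", "data": {
  "deltas": [
    [[-1,0,0],0,1],
    [[-0.3,0,0.5],0,1],
    [[0,0,1],0,1],
    [[0,0,0.3],0,1],
    [[0,0,0],0,1]
  ]
}}

```text
time_s: 20.73
tool_pos: [0.6217, -0.0743, 0.0087]
tool_rot: [0.997, -0.026, 0.077, 0.005]
ft_force: [-0.0, -0.0, 0.7]
opening: 0.094
```

Request:
{"op": "drive_tool", "data": {
  "deltas": [
    [[0.5,0,0.1],0,1],
    [[0.5,0,0.12],-0.02,1],
    [[0.5,0,0.14],-0.02,1],
    [[0.4,0,0.14],-0.01,1],
    [[0.4,0,0.14],0,1],
    [[0,0,0],0,1]
  ]
}}

```text
time_s: 21.23
tool_pos: [0.645, -0.0751, 0.0042]
tool_rot: [0.997, 0.002, 0.073, 0.007]
ft_force: [-0.7, -0.2, 0.2]
opening: 0.0939
```

```bash
python3 - <<'E'
from h import *
st(); i=eyes.get_image("scene"); crop(i,"s17.png",165,130,345,310,3.3)
i=eyes.get_image("top"); crop(i,"t17.png",190,110,390,260,4)
E
```

```text
t 21.23 tcp [ 0.645  -0.0751  0.0042] yaw 0.004 F [-0.6765 -0.2188  0.231 ] open 0.0939
```

View pics/s17.png

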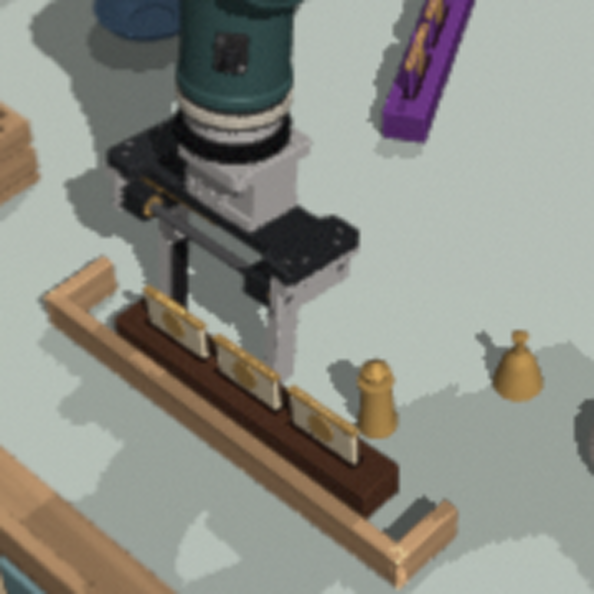

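View pics/t17.png

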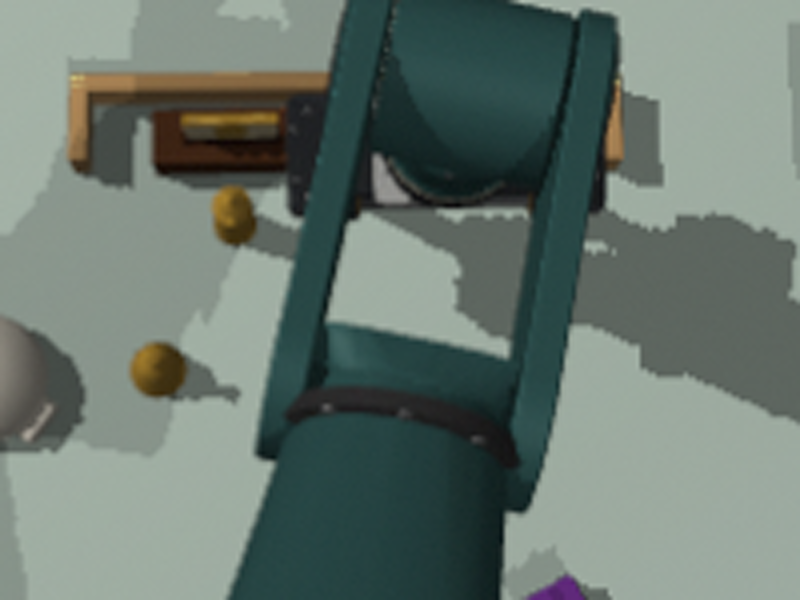

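Request:
{"op": "drive_tool", "data": {
  "deltas": [
    [[-0.2,0,-0.4],0,1],
    [[0.4,0,0],0,1],
    [[0.4,0,0],0,1],
    [[0.4,0,0.05],0,1],
    [[0.3,0,0.05],0,1],
    [[0,0,0],0,1]
  ]
}}

```text
time_s: 21.83
tool_pos: [0.6538, -0.0744, 0.0086]
tool_rot: [0.998, 0.002, 0.068, 0.006]
ft_force: [-1.1, 0.6, -0.0]
opening: 0.094
```

```bash
python3 - <<'E'
from h import *
st(); i=eyes.get_image("scene"); crop(i,"s18.png",165,130,345,310,3.3)
E
```

```text
t 21.83 tcp [ 0.6538 -0.0744  0.0086] yaw 0.004 F [-1.078   0.5938 -0.017 ] open 0.094
```

View pics/s18.png

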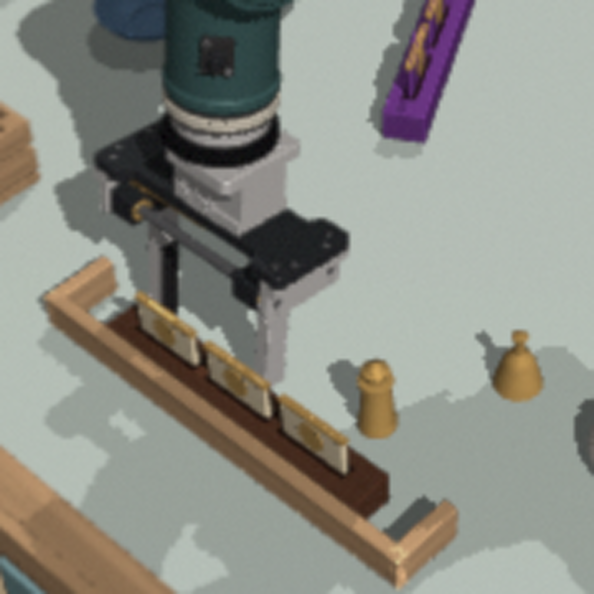

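Almost home. Small rows now, watching the force.

Request:
{"op": "drive_tool", "data": {
  "deltas": [
    [[0.2,0,0],0,1],
    [[0.2,0,0],0,1],
    [[0,0,0],0,1]
  ]
}}

```text
time_s: 22.13
tool_pos: [0.6538, -0.0744, 0.0087]
tool_rot: [0.998, 0.002, 0.063, 0.006]
ft_force: [-1.4, -0.9, 0.6]
opening: 0.094
```

Request:
{"op": "drive_tool", "data": {
  "deltas": [
    [[0.2,0,0],0,1],
    [[0.2,0,0],0,1]
  ]
}}

```text
time_s: 22.3
tool_pos: [0.6541, -0.0744, 0.0087]
tool_rot: [0.998, 0.002, 0.058, 0.006]
ft_force: [-10.0, 0.1, 6.0]
opening: 0.0943
```

Request:
{"op": "drive_tool", "data": {
  "deltas": [
    [[-0.5,0,0],0,1],
    [[-1.5,0,0],0,1],
    [[-1.5,0,0],0,1],
    [[0,0,-3],0,1],
    [[0,0,-3],0,1],
    [[0,0,-3.5],0,1],
    [[-3.5,0,0],0,1],
    [[-3.5,0,0],0,1],
    [[-3.5,0,0],0,1],
    [[-3.5,0,0],0,1],
    [[0,0,0],0,1]
  ]
}}

```text
time_s: 23.22
tool_pos: [0.4758, -0.0743, 0.0855]
tool_rot: [0.997, 0.002, 0.075, 0.008]
ft_force: [0.6, 0.4, -0.4]
opening: 0.0937
```

```bash
python3 - <<'E'
from h import *
st(); i=eyes.get_image("scene"); crop(i,"s19.png",165,190,325,310,4.8)
i=eyes.get_image("top"); crop(i,"t19.png",195,115,365,205,4.6)
E
```

```text
t 23.22 tcp [ 0.4758 -0.0743  0.0855] yaw 0.003 F [ 0.5544  0.3839 -0.3926] open 0.0937
```

View pics/s19.png

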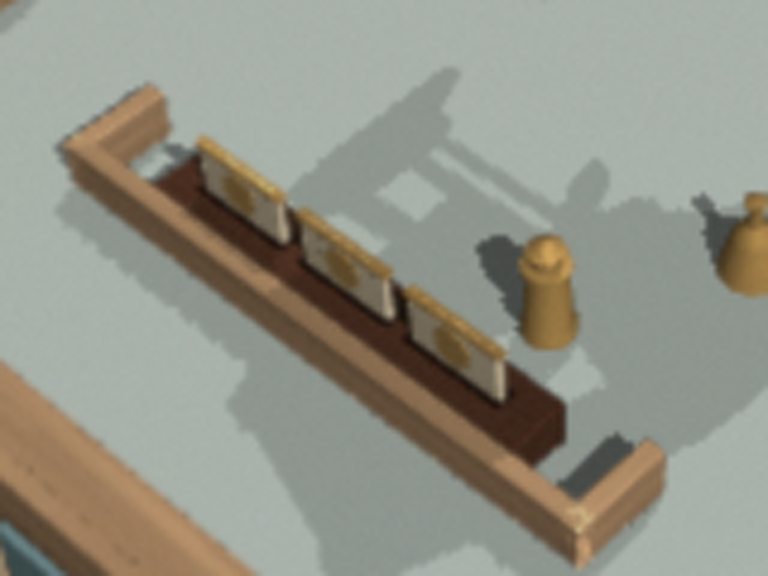

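View pics/t19.png

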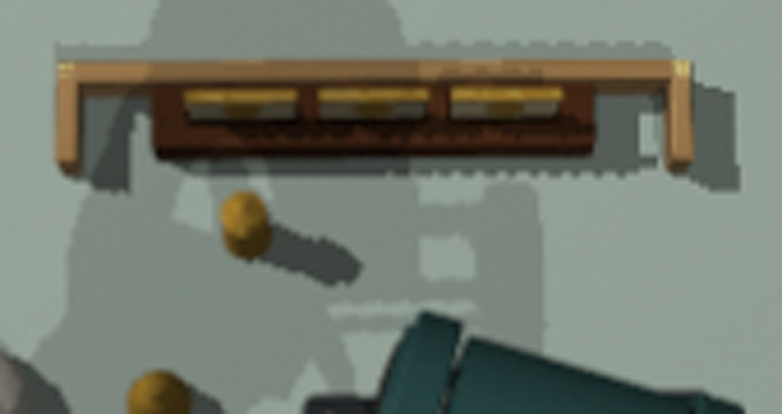

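```bash
python3 - <<'E'
from h import *
for n,z in(("top",.028),):
    i=eyes.get_image(n); g=cv2.cvtColor(i["color"],cv2.COLOR_RGB2LAB).astype(int); 
    hsv=cv2.cvtColor(i["color"],cv2.COLOR_RGB2HSV).astype(int)
    # subpixel along columns: transition pine->mahogany (down) and mahogany->counter, by red channel
    r=i["color"][:,:,0].astype(float)
    for u in range(232,322,8):
        col=r[124:156,u]; print(u,col.astype(int))
E
```

```text
232 [127 127 127 126 122 126 126 118  91  54  54  55  54  55  55  54  53  54
  54  54  54  56  47  27  21  32  73 111 126 126 126 125]
240 [127 128 127 125 121 125 125 117  88  54  87 135 136  82  63  63  53  22
  36  54  55  57  48  27  27  38  60  72  72 102 130 136]
248 [127 127 126 130 134 123 125 115  84  54  88 132 126  81  55  53  42  18
  21  27  27  49  52  30  29  54  74  71  62 100 126 127]
256 [126 127 126 124 118 122 122 113  82  56  91 130 115  70  63  64  49  11
  23  28  43  56  45  25  22  39  56  62  62 101 126 126]
264 [127 127 128 123 116 121 123 113  79  55  79 106  92  60  59  58  39  19
  24  29  28  45  44  25  21  40  57  63  61 101 126 125]
272 [126 126 125 123 117 121 123 110  74  67 106 140 118  71  56  58  48  16
  35  49  54  57  40  21  22  46  62  62  62 101 124 125]
280 [126 125 125 124 117 120 121 109  69  62 108 137 111  71  58  60  47  16
  27  28  40  51  41  21  23  47  62  62  76 108 126 125]
288 [126 126 125 126 132 142 144 130  86  64  78  89  80  62  61  51  33  34
  35  40  40  52  53  30  29  64  85  85  86 121 149 147]
296 [143 125 125 133 146 141 138 108  71  86 127 156 129  81  83  79  52  25
  34  38  53  64  49  29  28  63  85  86  85 120 148 147]
304 [142 124 125 127 137 136 124 107  63  73 120 149 131  74  69  66  46  25
  37  41  56  64  47  29  37  64  84  86 108 127 124 125]
312 [125 125 124 127 135 135 121 106  61  71 119 144 118  82  82  73  39  25
  37  37  52  63  48  32  35  64  85  85 112 141 148 146]
320 [142 125 124 127 137 142 144 133  79  66  60  61  65  65  64  64  55  38
  37  38  51  62  45  30  36  64  85  84  85 116 146 147]
```

Request:
{"op": "drive_tool", "data": {
  "deltas": [
    [[0,-1.9,0],0,1],
    [[2.7,-1.9,0],0,1],
    [[2.7,0,0.4],0,1],
    [[2.7,0,0.4],0,1],
    [[2.5,0,0.4],0,1],
    [[0,0,3],0,1],
    [[0,0,2.5],0,1],
    [[0,0,0],0,1]
  ]
}}

```text
time_s: 24.03
tool_pos: [0.6276, -0.0368, 0.0477]
tool_rot: [0.995, 0.002, 0.096, 0.01]
ft_force: [-1.0, -0.4, -1.4]
opening: 0.0942
```

Request:
{"op": "drive_tool", "data": {
  "deltas": [
    [[-1,0,0],0.008,1],
    [[0,0,1.5],0,1],
    [[0,0,1.5],0,1],
    [[0,0,0.5],0,1],
    [[0,0,0],0,1]
  ]
}}

```text
time_s: 24.45
tool_pos: [0.6301, -0.0375, 0.0157]
tool_rot: [0.995, -0.002, 0.1, 0.01]
ft_force: [-0.0, -1.2, -1.1]
opening: 0.0945
```

```bash
python3 - <<'E'
from h import *
st(); i=eyes.get_image("scene"); crop(i,"s20.png",165,130,345,310,3.3)
E
```

```text
t 24.45 tcp [ 0.6301 -0.0375  0.0157] yaw -0.004 F [-0.0439 -1.1553 -1.1216] open 0.0945
```

View pics/s20.png

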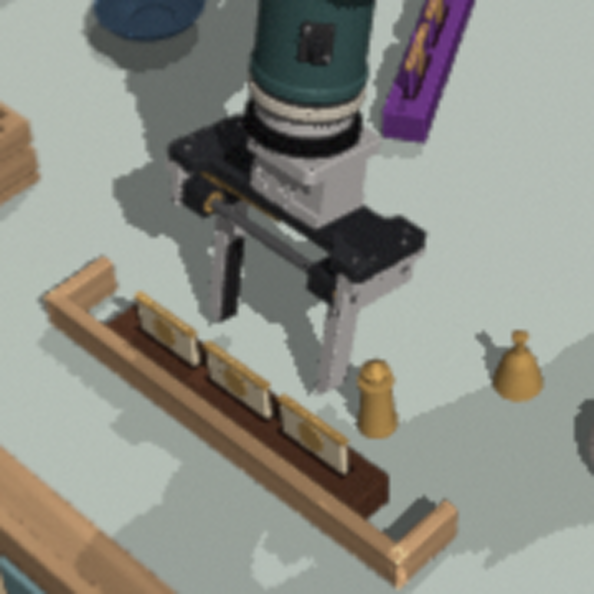

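Request:
{"op": "drive_tool", "data": {
  "deltas": [
    [[0.6,0,0.3],0,1],
    [[0.6,0,0.2],0,1],
    [[0.4,0,0.1],0,1],
    [[0.3,0,0.05],0,1],
    [[0.3,0,0.05],0,1],
    [[0.2,0,0],0,1]
  ]
}}

```text
time_s: 25.0
tool_pos: [0.6547, -0.0381, 0.019]
tool_rot: [0.995, -0.001, 0.098, 0.01]
ft_force: [-7.1, -0.4, 4.4]
opening: 0.0938
```

Request:
{"op": "drive_tool", "data": {
  "deltas": [
    [[0.25,0,0],0,1],
    [[0.25,0,0],0,1]
  ]
}}

```text
time_s: 25.17
tool_pos: [0.6547, -0.0381, 0.0192]
tool_rot: [0.996, -0.001, 0.092, 0.01]
ft_force: [-7.9, -0.5, 3.9]
opening: 0.0946
```

Request:
{"op": "drive_tool", "data": {
  "deltas": [
    [[-0.5,0,0],0,1],
    [[-1.5,0,0],0,1],
    [[-1.5,0,0],0,1],
    [[0,0,-3],0,1],
    [[0,0,-3],0,1],
    [[0,0,-3.5],0,1],
    [[-3.5,0,0],0,1],
    [[-3.5,0,-0.5],0,1],
    [[-3.5,0,-0.5],0,1],
    [[-3.5,0,-0.5],0,1],
    [[0,0,0],0,1]
  ]
}}

```text
time_s: 26.08
tool_pos: [0.4591, -0.0357, 0.0996]
tool_rot: [0.995, -0.001, 0.097, 0.011]
ft_force: [0.2, -0.4, -0.1]
opening: 0.0937
```

```bash
python3 - <<'E'
from h import *
st(); i=eyes.get_image("scene"); crop(i,"s21.png",165,190,325,310,4.8); cv2.imwrite("pics/s21f.png",i["color"][:,:,::-1])
i=eyes.get_image("top"); cv2.imwrite("pics/t21f.png",i["color"][:,:,::-1])
r=i["color"][:,:,0].astype(float)
def cross(col,v0,th):
    k=next(k for k in range(len(col)-1) if col[k]>=th>col[k+1]); return v0+k+(col[k]-th)/(col[k]-col[k+1])
us=np.arange(230,324); A=[];B=[]
for u in us:
    A.append(cross(r[128:136,u],128,90)); B.append(cross(r[144:150,u],144,38) if r[144,u]>38>r[149,u] or True else 0)
A=np.array(A);B=np.array(B)
for N,V,z in(("board",A,.03),("stand near",B,.028)):
    P=cast(i,np.c_[us,V],z); k=np.polyfit(P[:,1],P[:,0],1); res=P[:,0]-np.polyval(k,P[:,1])
    print(N,"slope",k[0],"x at y .1,-.017,-.137",np.polyval(k,[.1,-.017,-.137]),"rms",res.std())
print(cast(i,[(195+152/4.6,115+120/4.6),(195+594/4.6,115+120/4.6)],.028)[:,1])
E
```

```text
t 26.08 tcp [ 0.4591 -0.0357  0.0996] yaw -0.001 F [ 0.227  -0.4458 -0.1073] open 0.0937Traceback (most recent call last):
  File "<stdin>", line 9, in <module>
  File "<stdin>", line 6, in cross
StopIteration
```

View pics/s21.png

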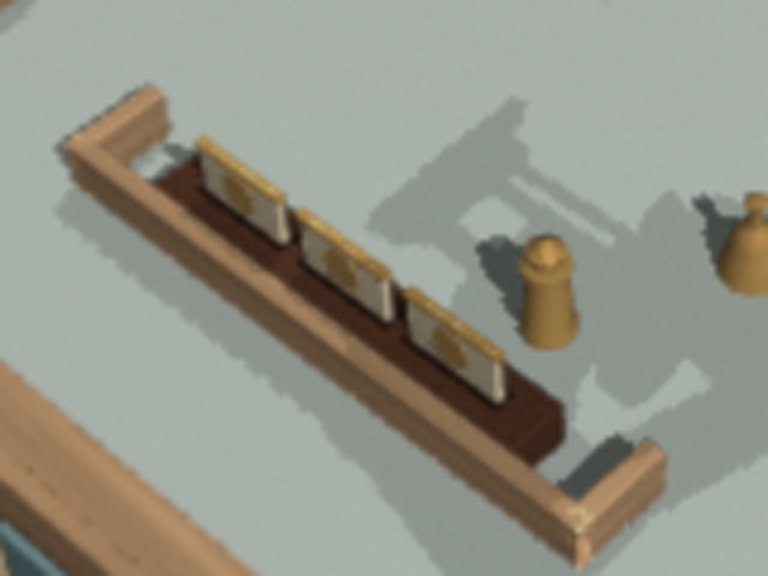

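View pics/t21f.png

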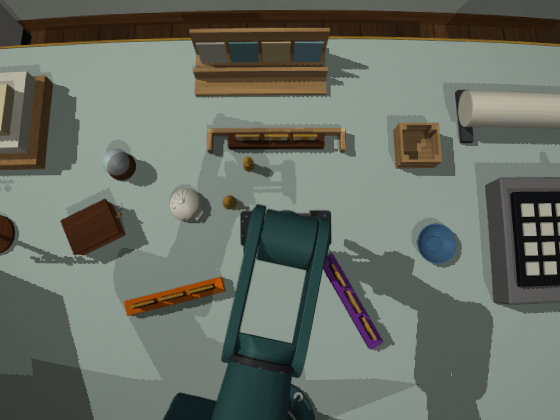

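```bash
python3 - <<'E'
from h import *
i=eyes.get_image("top"); r=i["color"][:,:,0].astype(float)
def cross(u,v0,v1,th):
    for v in range(v0,v1):
        if r[v,u]>=th>r[v+1,u]: return v+(r[v,u]-th)/(r[v,u]-r[v+1,u])
    return np.nan
us=np.arange(230,323)
def fit(N,V,z):
    V=np.array(V); ok=~np.isnan(V); P=cast(i,np.c_[us[ok],V[ok]],z)
    for _ in range(4):
        k=np.polyfit(P[:,1],P[:,0],1); e=P[:,0]-np.polyval(k,P[:,1]); P=P[abs(e)<2*e.std()+1e-5]
    print(N,len(P),"slope %.4f"%k[0],"x at y=.1,-.137",np.polyval(k,[.1,-.137]),"rms",e.std())
fit("board",[cross(u,128,135,90) for u in us],.03)
fit("board back",[-cross(u,0,0,0) if 0 else next((v-1+(90+20-r[v-1,u])/(r[v,u]-r[v-1,u]) for v in range(122,130) if r[v-1,u]<110<=r[v,u]),np.nan) for u in us],.03)
fit("stand near",[cross(u,143,150,40) for u in us],.028)
lid=[]
for u in us:
    w=np.clip(r[133:139,u]-75,0,None); lid.append((w*np.arange(133,139)).sum()/w.sum() if w.sum()>60 else np.nan)
fit("lids",lid,.06)
print(r[128:152,[234,250,303,318]].T.astype(int))
E
```

```text
board 75 slope 0.0010 x at y=.1,-.137 [0.6992 0.699 ] rms 0.00011544777279297891Traceback (most recent call last):
  File "<stdin>", line 14, in <module>
  File "<stdin>", line 9, in fit
  File "h.py", line 7, in cast
    p=cv2.undistortPoints(np.array(uv,float).reshape(-1,1,2),K,D).reshape(-1,2)
      ~~~~~~~~~~~~~~~~~~~^^^^^^^^^^^^^^^^^^^^^^^^^^^^^^^^^^^^^^^^
cv2.error: OpenCV(4.12.0) /io/opencv/modules/calib3d/src/undistort.dispatch.cpp:347: error: (-215:Assertion failed) CV_IS_MAT(_src) && CV_IS_MAT(_dst) && (_src->rows == 1 || _src->cols == 1) && (_dst->rows == 1 || _dst->cols == 1) && _src->cols + _src->rows - 1 == _dst->rows + _dst->cols - 1 && (CV_MAT_TYPE(_src->type) == CV_32FC2 || CV_MAT_TYPE(_src->type) == CV_64FC2) && (CV_MAT_TYPE(_dst->type) == CV_32FC2 || CV_MAT_TYPE(_dst->type) == CV_64FC2) in function 'cvUndistortPointsInternal'
```

```bash
python3 - <<'E'
from h import *
i=eyes.get_image("top"); r=i["color"][:,:,0].astype(float)
def cross(u,v0,v1,th):
    for v in range(v0,v1):
        if r[v,u]>=th>r[v+1,u]: return v+(r[v,u]-th)/(r[v,u]-r[v+1,u])
    return np.nan
us=np.arange(230,323)
def fit(N,V,z):
    V=np.array(V); ok=~np.isnan(V); P=cast(i,np.c_[us[ok],V[ok]],z)
    for _ in range(4):
        k=np.polyfit(P[:,1],P[:,0],1); e=P[:,0]-np.polyval(k,P[:,1]); P=P[abs(e)<2*e.std()+1e-5]
    print(N,len(P),"slope %.4f"%k[0],"x at y=.1,-.137",np.polyval(k,[.1,-.137]),"rms",e.std())
fit("board",[cross(u,128,135,90) for u in us],.03)
fit("stand near",[cross(u,143,150,40) for u in us],.028)
lid=[]
for u in us:
    w=np.clip(r[133:139,u]-75,0,None); lid.append((w*np.arange(133,139)).sum()/w.sum() if w.sum()>60 else np.nan)
fit("lids",lid,.06)
print(r[124:152,[234,250,303,318]].T.astype(int))
E
```

```text
board 74 slope 0.0010 x at y=.1,-.137 [0.6992 0.699 ] rms 0.00011603067198538774
stand near 93 slope 0.0141 x at y=.1,-.137 [0.6634 0.6601] rms 0.0003540874762114946
lids 69 slope 0.0083 x at y=.1,-.137 [0.6812 0.6793] rms 0.00024697312633873043
[[125 125 125 123 119 123 123 116  86  49  58  64  63  53  52  52  52  52
   53  54  54  51  41  23  19  43  60  78]
 [124 125 125 127 132 121 122 113  83  61  99 129 105  56  53  49  33  16
   25  28  44  54  40  23  23  44  61  61]
 [139 122 123 130 145 139 134 104  61  71 117 139 113  73  67  59  33  25
   37  50  65  62  46  30  33  64  83  84]
 [123 123 123 124 134 138 142 129  79  65  60  65  66  63  64  57  36  36
   37  36  49  62  44  29  34  64  82  83]]
```

Request:
{"op": "drive_tool", "data": {
  "deltas": [
    [[0,0,-4],0,1],
    [[0,0,-4],0,1],
    [[0,0,-4],0,1],
    [[3,0,0],0,1],
    [[3,0,0],0,1],
    [[3,0,0],0,1],
    [[0,0,0],0,1]
  ]
}}

```text
time_s: 26.87
tool_pos: [0.5427, -0.0343, 0.2469]
tool_rot: [0.995, -0.0, 0.104, 0.012]
ft_force: [-1.1, -0.8, -0.1]
opening: 0.0941
```

```bash
python3 - <<'E'
from h import *
st(); i=eyes.get_image("wrist"); cv2.imwrite("pics/w22.png",i["color"][:,:,::-1])
E
```

```text
t 26.87 tcp [ 0.5427 -0.0343  0.2469] yaw -0.001 F [-1.0933 -0.8226 -0.0768] open 0.0941
```

View pics/w22.png

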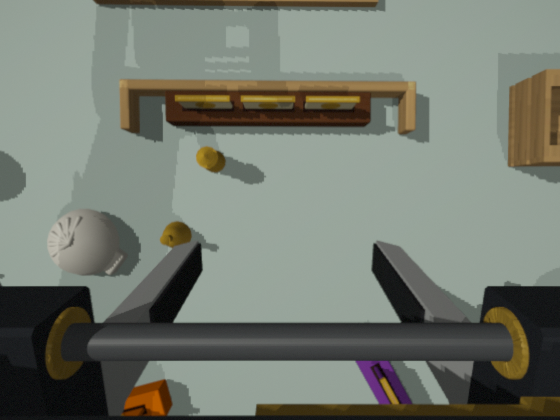

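```bash
python3 - <<'E'
from h import *
from scipy.spatial.transform import Rotation as Ro
s=status.read_state(); i=eyes.get_image("wrist"); crop(i,"w22c.png",105,70,425,140,2.5)
T=np.eye(4);T[:3,:3]=Ro.from_quat(s["tool_rot"]).as_matrix();T[:3,3]=s["tool_pos"]
W=np.linalg.inv(T@np.array(i["T_tool_cam"])); i["rvec"]=cv2.Rodrigues(W[:3,:3])[0]; i["tvec"]=W[:3,3]
r=i["color"][:,:,0].astype(float)
for u in (160,180,236,250,300,360,380): print(u,r[78:134,u].astype(int))
E
```

```text
160 [135 138 140 141 140 140 138 135 122  98  73  63  59  63  62  64  67  69
  71  71  72  72  72  72  72  72  74  72  74  73  72  73  72  73  73  70
  73  72  73  71  72  72  73  71  72  71  73  73  73  72  72  73  70  73
  73  72]
180 [132 136 139 139 140 140 138 136 126 102  74  61  64  67  81 113 137 155
 154 141 128  98  76  75  72  64  65  67  66  67  65  66  67  66  65  66
  68  66  67  70  62  48  34  24  27  31  50  71  93 121 133 134 134 134
 135 134]
236 [138 147 152 154 155 156 156 156 151 136 106  81  80  78  78  80  80  81
  80  83  83  83  81  80  79  75  64  49  48  47  49  45  47  48  48  48
  47  53  64  79  79  68  53  38  34  38  61  84  95  97  98  98  99 116
 142 154]
250 [132 143 150 154 151 144 136 134 129 114  87  66  66  67  77 109 144 161
 166 165 157 135 103  93  94  94  94  89  73  46  37  46  48  49  47  47
  50  51  57  71  79  69  52  39  37  38  57  85  95  96  97  97  98 100
 123 147]
300 [127 135 145 150 148 143 138 134 129 118  95  70  65  67  68  68  71  76
  80  82  83  80  81  82  81  81  79  77  68  57  46  47  46  46  49  49
  47  50  55  69  79  73  57  43  36  37  50  77  94  98  98  97  96  97
 109 135]
360 [133 136 143 148 150 154 154 153 151 145 127 100  78  76  79  76  87  96
 100 102 102  99  85  78  78  79  79  78  70  57  46  45  46  45  47  46
  48  50  55  67  77  75  59  44  39  36  45  72  93  97  97  97  98  98
 101 121]
380 [129 132 140 147 150 153 154 153 152 147 130 104  83  78  80  81  80  82
  90  94  94  95  95  95  96  97  97  96  96  98  96  96  97  96  97  96
  96  96  96  97  96  95  96  96  96  97  96  96  98  98  97  96  97  99
 120 141]
```

View pics/w22c.png

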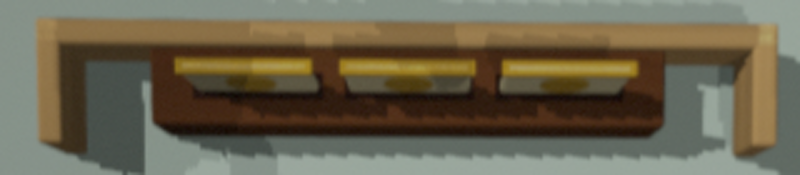

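```bash
python3 - <<'E'
from bench import ticket
print(ticket.sign_off())
E
```

```text
the job is handed in; nothing more can be done
None
```

The mahogany stand lies in the bay with its back against the back board and both ends between the cheeks. I handed the job in at about 27 s of the 72 s allowed.

**What I did:** Using pushes only, I angled the stand to about 0.5 rad with the open fingers. I slid it in left end first behind the lighthouse by pushing on its right end face. Then I swung the right end in and pressed it home along the board. Midway I added one extra end push of about 30 mm, because the right end would otherwise have come within about 5 mm of the right cheek.

**Last checks:**
- **Ends:** They are at about y = +0.10 and −0.14 m in the world frame, against cheeks at +0.14 and −0.175 m.
- **Flush with the board:** In the closest wrist view, the board edge and the stand's front edge run parallel to about 0.5 mm over the stand's length. The pusher also stopped at the same depth in both final presses.
- **Force:** The highest sampled pushing force was about 12 N, read at the ends of moves only.
- **Bystanders:** By eye, none has moved in the final top picture, and the arm is clear of everything.

**Where checks disagreed:** The top camera's edge fits suggested 1–3 mm of skew. Uneven shadows bias them, so I relied on the wrist view.

**Other points:** The gripper picked up about 0.2 rad of tilt during the moves, which the rows cannot correct. In one push the fingertips rose level with the top of the stand, so I backed off and lowered them. No picture shows the stand lifted or tipped.

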